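Take a battery box out of service

ROBOT

A 6-joint arm with a two-finger parallel gripper is mounted at the origin on a cart in front of the work surface, level with it; the furniture and walls round the work are solid. World frame = base frame: x ahead of the robot, y to its left, z up, the work surface at z = 0. Lengths are in m, angles in rad, forces in N, time in s.
With the tool pointing down it reaches from about 0.25 to 0.775 m from the base axis. Payload 4 kg.
Tool frame: the origin (TCP) lies at the very end of the fingers, on their centre line; the grasp point (between the pads) lies 19 mm behind it; x points along the fingers, y is the direction in which the jaws open and shut, and the axes are right-handed (so a half turn about x gives the same grasp; the last joint's range is limited). The gripper opens to 94 mm and grips with 3 to 60 N. Pads are 16 mm wide; open, the fingers measure 119 mm over their backs; the gripper's body (75 mm by 177 mm) begins 78 mm behind the grasp point.
Start: joints at [1.207, 0.087, 1.371, -0, 1.684, -0.103], TCP at [0.142, 0.531, 0.179] pointing down, gripper open.
Joint ranges: [-3.1, 3.1], [-0.76, 2.03], [0.27, 2.55], [-1.08, 4.22], [0.17, 2.65], [-2.57, 2.57]. Speed limits (rad/s): [2.79, 2.79, 3.14, 3.14, 3.14, 3.14].

INTERFACE

Orientations are given as a unit quaternion [w, x, y, z].
In Python, from cell import env, imaging, finish_job gives the robot as it stands.
- The arm moves only by the tool carry_out, never from a script. Its argument "series" is a list of rows, each an object with "translation": the shift along the tool's x, y, z in cm, a list of three; "turn": the turn, a rotation vector about the tool's x, y, z in degrees, a list of three. In form: [{"translation": [tx, ty, tz], "turn": [ax, ay, az]}, ...]. A call has 1 to 8 rows; each row shifts and turns the pose as measured when the row begins, along the tool's axes as they then stand; what a row does not reach is not made up. A row lasts 1/10 s, in which the tool goes at most 50 mm and 8.59 degrees, less where a joint would pass 70% of its speed; a pose out of reach is approached as far as the arm can. A call with a gripper value outside its range is refused whole. "gripper" is the finger opening in cm, from 0 to 9.4, set as the call begins (left out, the last holds). The fingers move at their own pace and stop on an object; the grip force is fixed at half the most. Time passes only in rows, so rows that do not move let the fingers close. It gives the time, the measured TCP pose, the force and the opening at its end, in the units of the state.
- env.get_state(): the state, without advancing time (a new reading comes with each control period).
- imaging.grab_frame(name): name is "scene" or "top" or "wrist"; returns (picture, depth): 384x512x3 uint8, red, green, blue; 384x512 float32, m along the optical axis (not along the pixel's ray), 0 where there is no reading.
- imaging.camera_model(name): a dict with "K" (3x3 intrinsics, pixels), "dist" ([k1, k2, p1, p2, k3] as OpenCV has them; the pictures are not rectified), "camera_from_world" (4x4, takes a point from world to camera coordinates). Camera axes: x right, y up, looking along -z (the intrinsics and any distortion apply to the point x, -y, -z); pixel columns grow to the right and rows downward; lengths in m; the calibration is good to about 2 mm. A picture is of the moment at which its call begins: read the wrist's pose just before it. camera_model takes no time and is no camera call; for the wrist camera it gives the pose at the moment of the call.
- finish_job(): hands the job in, once; it reports no verdict.
The state is a dict: "time": time; "joints": joint angles; "qvel": joint speeds; "tau": joint torques, N m; "tool_pos": TCP position; "ee_rot": TCP orientation; "contact_force": force on the tool from outside, world axes, zero at the start; "moment": the same for the moment, N m; "finger_gap": opening from 0.0 (shut) to 1.0 (fully open).
Only numpy, scipy, OpenCV 4.12 (cv2) and the standard library are available. Lean on these libraries where they do the work, as an engineer would, in place of code of your own. Each camera call takes 0.05 s, during which the arm holds its last target.

TASK

Take the gauge logger's battery box out of service: slide every battery pack out of its bay through the front opening and lay it in the steel tray. Then seat the cover plate flat on the box's two pins (turn the hold-down dog out of the way first if it stands over the cover's place), and finally turn the ratchet cap clockwise until the dog is fully home over the cover's edge and the cap's slip clutch has clicked over at least three times. Leave the other things on the bench where they are.

Things in the scene. Friction and masses are not known exactly. Their poses are not given: they have to be found in the camera images.
- battery_box: fixed grey box 110 (its x) x 190 (its y) mm, top deck at z = 54; origin: centre of its underside; -x face = front, towards the robot. Three bays open at the front, centred at y = -60, 0, 60, each 36 wide, floor z = 6, ceiling (solid deck) z = 47, from x = -55 back to 17; walls between bays 24 wide. Ratchet cap's vertical axis at x = 38, y = 0
- cover_seat (a point): on the box: where the cover's origin lies when seated, axes along the box's; at x = -35, y = 0, z = 54 mm in the box's frame. Two steel pins, 8 mm thick with cone tips, stand 14 mm above the deck at 15 mm in +x (towards the cap) and 70 mm to either side in y from this point
- pack_a: grey battery pack 100 (its x) x 30 (y) x 34 (z) mm, 0.11 to 0.21 kg, all alike; origin: centre of its underside. Starts lying in a bay, ribbed -x end about 30 mm out of the front: pinch that end across its 30 mm width from above and slide it straight out (72 mm until clear); to carry it, take it anew at its middle. Two or three are present; which bays are filled varies
- pack_b: grey battery pack 100 (its x) x 30 (y) x 34 (z) mm, 0.11 to 0.21 kg, all alike; origin: centre of its underside. Starts lying in a bay, ribbed -x end about 30 mm out of the front: pinch that end across its 30 mm width from above and slide it straight out (72 mm until clear); to carry it, take it anew at its middle. Two or three are present; which bays are filled varies
- pack_c: grey battery pack 100 (its x) x 30 (y) x 34 (z) mm, 0.11 to 0.21 kg, all alike; origin: centre of its underside. Starts lying in a bay, ribbed -x end about 30 mm out of the front: pinch that end across its 30 mm width from above and slide it straight out (72 mm until clear); to carry it, take it anew at its middle. Two or three are present; which bays are filled varies
- tray: fixed shallow steel tray 135 (its x) x 215 (its y) mm outside, walls 4 mm thick and 18 mm high, floor 4 mm thick; origin: centre of its underside. Three packs fit side by side, lying along its x, e.g. at y = -60, 0, +60 mm
- cover: loose aluminium plate 90 (its x) x 176 (its y) x 6 mm, 0.21 to 0.39 kg; origin: centre of underside. Two 12 mm holes through it at x = 15, y = -70 and 70 take the box's pins; the edge near the holes (+x) goes towards the cap, the other overhangs the box's front. Bar handle along its y over the centre: 12 mm thick (x), 90 long, z = 26 to 38, posts at y = -35, 35. Starts on the bench
- dog (a joint): angle of the steel hold-down dog (flat arm 14 mm wide, top 14.5 mm above the deck) on the spindle under the cap: 0 = turned fully away (stop), grows clockwise from above, 2.2 = fully home (stop), pointing to the box's front, its tip 2.5 mm above the seated cover's rear edge. Above about 0.9 it blocks the cover's place. Stays where left (0.04 N m friction)
- cap (a joint): how far the ratchet cap has slipped clockwise on its spindle (rad, 0 at the start). Turned clockwise, the cap carries the dog along until the dog meets its stop at 2.2; then the clutch slips at about 0.14 N m and this grows, one click each 0.2 rad. Turned anticlockwise the cap takes the dog back with it
- cap_top (a point): centre of the top of the ratchet cap, a black knurled cylinder 44 mm across and 28 mm tall on a vertical axis; its underside is 19 mm and its top 47 mm above the deck (101 mm above the bench). Grip it across its sides and turn it, in several grasps
- dog_tip (a point): top of the dog's tip, 45 mm from the cap's axis
- nipple: bystander: short flanged steel tube 40 x 40 x 60 mm standing; origin: centre of its underside
- oring_jar: bystander: white jar with black lid 54 x 54 x 70 mm; origin: centre of its underside
- swing_clamp: bystander: ring clamp 74 x 97 x 24 mm lying behind the box; origin: centre of its underside

How it is judged:
On the way, in this order (a step that is already met when the one before it is completed fails the run):
1. every battery pack lies in the tray (x of pack_a in the frame of tray between -0.045 and 0.045 m and y of pack_a in the frame of tray between -0.09 and 0.09 m and z of each of pack_a, pack_b, pack_c in the frame of tray below 0.03 m and height (world z) of each of pack_a, pack_b, pack_c above -0.01 m and linear speed of each of pack_a, pack_b, pack_c below 0.03 m/s and x of pack_b in the frame of tray between -0.045 and 0.045 m and y of pack_b in the frame of tray between -0.09 and 0.09 m and x of pack_c in the frame of tray between -0.045 and 0.045 m and y of pack_c in the frame of tray between -0.09 and 0.09 m), for 0.2 s.
2. the cover is seated flat on the two pins (x of cover in the frame of battery_box between -0.04 and -0.03 m and y of cover in the frame of battery_box between -0.005 and 0.005 m and z of cover in the frame of battery_box between 0.051 and 0.057 m and angle between cover's own z axis and vertical below 0.04 rad and angle between the x axis of cover and the x axis of battery_box, either way round below 0.06 rad), for 0.2 s.
3. with the cover seated and the dog home, the clutch slips by three clicks (0.6 rad) or more (all of step 2 and value of joint dog above 2.08 rad and value of joint cap above 0.55 rad and velocity of joint cap above 0.03 rad/s), for 0.05 s.
At the end, for the whole second after the job is handed in: every pack present lies at rest on the tray floor (centre within 45 mm of the tray's in x and 90 mm in y); the cover is seated on both pins, within 5 mm and 0.06 rad of its place and flat on the deck within 3 mm; the dog is home (2.08 rad or more) and the clutch has slipped 0.55 rad or more (all of step 1 and all of step 2 and linear speed of cover below 0.02 m/s and value of joint dog above 2.08 rad and value of joint cap above 0.55 rad); the robot touches nothing.
It fails at once if the nipple is displaced more than 60 mm (distance of nipple from where it was at the start of the episode above 0.06 m).
It fails at once if the oring jar is displaced more than 60 mm (distance of oring_jar from where it was at the start of the episode above 0.06 m).
It fails at once if the swing clamp is displaced more than 60 mm (distance of swing_clamp from where it was at the start of the episode above 0.06 m).
Of pack_a, pack_b, pack_c only 2 to 3 are there at a start; the rules pass over those that are not, and their reading is None.
At some moment in a run one of cover may be knocked a few centimetres aside while the robot is not near it.
Once in a run the grip may slacken for a moment while it holds something.
It also fails if it takes over 210 s, if anything falls off the work surface, if the arm or the gripper's body presses on something with over 40 N, if the wrist force passes 120 N, or if a joint passes its speed limit or range.

## Working session

There is one attempt and no reset: what is moved stays moved. The work goes in short steps, Python scripts to look and compute and a tool call to move; the robot and the scene stay as the last step left them, time stands still between calls to the robot, and variables do not carry over. Pictures are saved under pics/ and viewed, and the job is handed in when it is done.

Besides the shell and the picture viewer there is one more tool, called after ">>>" by a JSON object that holds its "method" and its "body". carry_out: Moves the arm, as the interface text tells. Its arguments: {"type":"object","properties":{"series":{"type":"array","items":{"type":"object","properties":{"translation":{"type":"array","items":{"type":"number"}},"turn":{"type":"array","items":{"type":"number"}}}}},"gripper":{"type":"number"}},"required":["series"]}

```bash
ls; mkdir -p pics
cat > h.py <<'E'
import numpy as np, cv2
from scipy.spatial.transform import Rotation as R
from cell import env, imaging, finish_job
def grab(name,fn=None):
    m=imaging.camera_model(name); p,d=imaging.grab_frame(name)
    if fn: cv2.imwrite('pics/'+fn,p[:,:,::-1])
    return p,d,m
def cloud(d,m):
    K=np.array(m['K'],float);dist=np.array(m['dist'],float);T=np.linalg.inv(np.array(m['camera_from_world'],float))
    h,w=d.shape
    u,v=np.meshgrid(np.arange(w),np.arange(h))
    pts=np.stack([u,v],-1).reshape(-1,1,2).astype(np.float64)
    n=cv2.undistortPoints(pts,K,dist).reshape(h,w,2)
    P=np.stack([n[...,0]*d,-n[...,1]*d,-d,np.ones_like(d)],-1)
    return (P@T.T)[...,:3]
def proj(pw,m):
    K=np.array(m['K'],float);dist=np.array(m['dist'],float);T=np.array(m['camera_from_world'],float)
    p=np.c_[np.atleast_2d(pw),np.ones(len(np.atleast_2d(pw)))]@T.T
    q=np.c_[p[:,0],-p[:,1],-p[:,2]]
    return cv2.projectPoints(q,np.zeros(3),np.zeros(3),K,dist)[0].reshape(-1,2)
def st():
    s=env.get_state()
    Rm=R.from_quat(np.array(s['ee_rot'])[[1,2,3,0]]).as_matrix()
    return s,np.array(s['tool_pos']),Rm
def plan(target,yaw_y=None):
    """print delta in tool frame cm; yaw_y: world yaw angle (deg) for tool y axis, tool down"""
    s,p,Rm=st()
    d=Rm.T@(np.array(target)-p)*100
    out='t=%.1f trans %s'%(s['time'],np.round(d,2))
    if yaw_y is not None:
        best=None
        for a in (yaw_y,yaw_y+180):
            y=np.array([np.cos(np.radians(a)),np.sin(np.radians(a)),0]);x=np.array([0,0,-1.]);z=np.cross(x,y)
            Rt=np.stack([x,y,z],1)
            rv=R.from_matrix(Rm.T@Rt).as_rotvec(degrees=True)
            if best is None or np.linalg.norm(rv)<np.linalg.norm(best): best=rv
        out+=' turn %s'%np.round(best,2)
    print(out)
def ps():
    s,p,Rm=st()
    print('t',round(s['time'],2),'p',np.round(p,4),'x',np.round(Rm[:,0],3),'y',np.round(Rm[:,1],3),'z',np.round(Rm[:,2],3),'F',np.round(s['contact_force'],1),'gap',round(float(s['finger_gap']),3),'j6',np.round(s['joints'],2))
E
python3 - <<'E'
from h import *
ps()
for n in ('scene','top','wrist'):
    p,d,m=grab(n,n+'0.png'); np.savez(n+'0.npz',p=p,d=d,**{k:np.array(v) for k,v in m.items()})
    print(n,np.round(np.linalg.inv(np.array(m['camera_from_world']))[:3],2).tolist())
E
```

```text
pics
t 0.0 p [0.1416 0.5308 0.1776] x [-0.001 -0.002 -1.   ] y [ 0.258  0.966 -0.002] z [ 0.966 -0.258 -0.   ] F [ 0.8 -0.4 -0.1] gap 0.999 j6 [ 1.21  0.09  1.37 -0.    1.68 -0.1 ]
scene [[0.58, 0.35, -0.74, -0.3], [-0.81, 0.27, -0.52, -0.71], [0.02, 0.9, 0.44, 0.64]]
top [[0.01, 0.98, -0.19, 0.36], [-1.0, 0.01, 0.0, -0.07], [0.0, 0.19, 0.98, 1.35]]
wrist [[0.26, -0.93, -0.27, 0.06], [0.97, 0.25, 0.08, 0.55], [-0.0, -0.28, 0.96, 0.38]]
```

View pics/scene0.png

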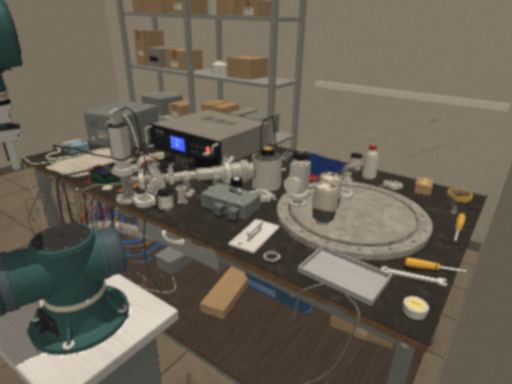

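View pics/top0.png

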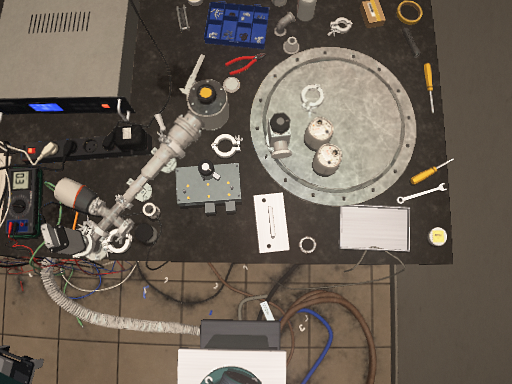

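View pics/wrist0.png

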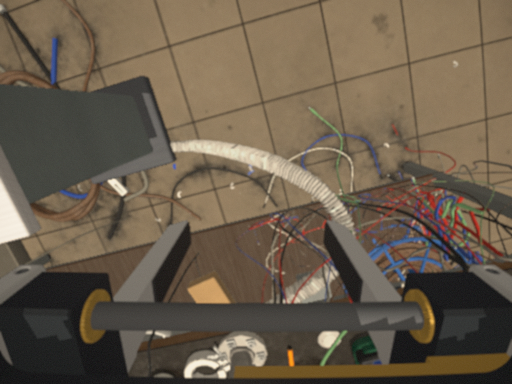

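Run:
```python
from h import *
z=np.load('top0.npz');d=z['d'];m={k:z[k] for k in('K','dist','camera_from_world')}
W=cloud(d,m);np.save('W.npy',W)
img=z['p'][:,:,::-1]
cv2.imwrite('pics/top_box.png',cv2.resize(img[150:260,140:300],None,fx=5,fy=5,interpolation=cv2.INTER_CUBIC))
cv2.imwrite('pics/top_tray.png',cv2.resize(img[180:270,290:450],None,fx=5,fy=5,interpolation=cv2.INTER_CUBIC))
for (u,v) in [(208,185),(200,168),(206,208),(229,206),(271,222),(375,228),(308,243),(180,190),(150,210)]:
    print((u,v),np.round(W[v,u],4))
```

```text
(208, 185) [0.6324 0.078  0.0487]
(200, 168) [0.6723 0.0977 0.0966]
(206, 208) [0.5645 0.0824 0.0407]
(229, 206) [0.5721 0.0146 0.0376]
(271, 222) [ 0.526  -0.1103  0.0395]
(375, 228) [ 0.5154 -0.4286  0.0065]
(308, 243) [ 4.686e-01 -2.238e-01 -1.000e-04]
(180, 190) [0.6149 0.16   0.0542]
(150, 210) [ 0.5618  0.2599 -0.0017]
```

View pics/top_box.png

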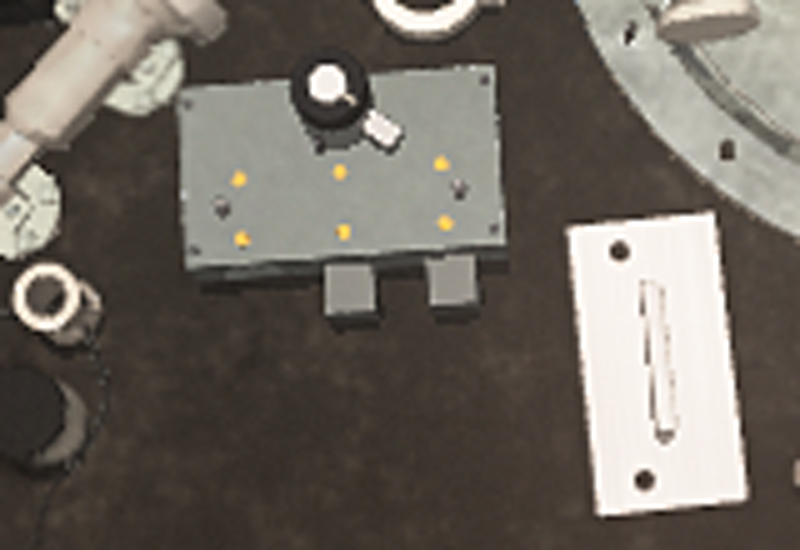

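View pics/top_tray.png

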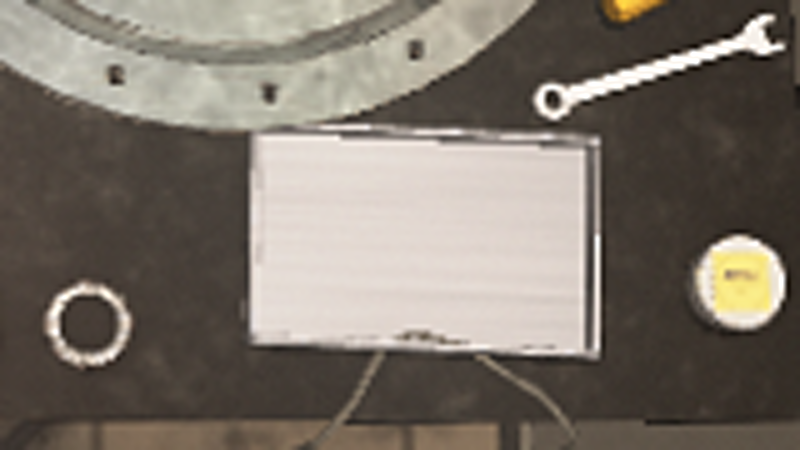

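Run:
```python
from h import *
W=np.load('W.npy');z=np.load('top0.npz');p=z['p'].astype(int)
def rect(mask,name):
    n,l,s,c=cv2.connectedComponentsWithStats(mask.astype(np.uint8))
    k=1+np.argmax(s[1:,4]);P=W[l==k]
    r=cv2.minAreaRect((P[:,:2]*1000).astype(np.float32))
    print(name,'n',len(P),'c',np.round(r[0],1),'size',np.round(r[1],1),'ang',round(r[2],2),'z',np.round(np.median(P[:,2]),4)); return P
X,Y,Z=W[...,0],W[...,1],W[...,2]
v,u=np.mgrid[:384,:512]
box=lambda a,b,c,d:(u>=a)&(u<b)&(v>=c)&(v<d)
rect(box(170,250,155,206)&(Z>.047)&(Z<.06),'deck')
bright=p.min(2)>110
rect(box(245,295,185,260)&(p.min(2)>150),'cover')
rect(box(330,418,195,258)&(Z>.004)&(Z<.03)&(X<.62),'tray')
rect(box(330,418,195,258)&(Z>.012)&(Z<.03),'trayrim')
for a in(box(202,217,200,216),box(224,238,200,214)):
    P=rect(a&(Z>.02)&(Z<.05),'pack')
    
rect(box(195,218,155,178)&(Z>.085),'cap')
```

```text
deck n 2108 c [638.5  79.8] size [112.1 191.9] ang 5.24 z 0.0533
cover n 1682 c [ 495.3 -111.4] size [257.2 101.1] ang 2.51 z 0.0058
tray n 2105 c [ 527.5 -415.5] size [255.1 175.2] ang 89.64 z 0.0073
trayrim n 650 c [ 533.4 -409.6] size [249.7 165.5] ang 86.92 z 0.0199
pack n 128 c [569.8  71.8] size [36.2 29. ] ang 3.22 z 0.0387
pack n 121 c [574.2  11.7] size [32.5 30. ] ang 3.21 z 0.0391
cap n 202 c [534.1   4.9] size [366.1  43.9] ang 28.52 z 0.1003
```

```bash
cat >> h.py <<'E'
def onplane(uv,m,zp):
    K=np.array(m['K'],float);dist=np.array(m['dist'],float);T=np.linalg.inv(np.array(m['camera_from_world'],float))
    n=cv2.undistortPoints(np.array(uv,np.float64).reshape(-1,1,2),K,dist).reshape(-1,2)
    D=np.c_[n[:,0],-n[:,1],-np.ones(len(n))]@T[:3,:3].T
    C=T[:3,3]; t=(zp-C[2])/D[:,2]
    return C+D*t[:,None]
def rectmask(mask,m,zp,name):
    n,l,s,c=cv2.connectedComponentsWithStats(mask.astype(np.uint8))
    k=1+np.argmax(s[1:,4]);mk=(l==k).astype(np.uint8)
    mk=cv2.resize(mk*255,None,fx=4,fy=4,interpolation=cv2.INTER_LINEAR)
    cs=cv2.findContours((mk>127).astype(np.uint8),cv2.RETR_EXTERNAL,cv2.CHAIN_APPROX_NONE)[0]
    c=max(cs,key=len).reshape(-1,2)
    uv=(c+.5)/4-.5
    P=onplane(uv,m,zp)
    r=cv2.minAreaRect((P[:,:2]*1000).astype(np.float32))
    print(name,'area',s[k,4],'c',np.round(r[0],1),'size',np.round(r[1],1),'ang',round(r[2],2)); return r
E
python3 - <<'E'
from h import *
z=np.load('top0.npz');d=z['d'];m={k:z[k] for k in('K','dist','camera_from_world')}
W=np.load('W.npy');p=z['p'].astype(int);Z=W[...,2]
v,u=np.mgrid[:384,:512]
box=lambda a,b,c,d:(u>=a)&(u<b)&(v>=c)&(v<d)
mx=p.max(2)
rectmask(box(245,298,185,260)&(mx>130),m,.006,'cover')
b=cv2.morphologyEx((box(330,418,195,258)&(mx>130)).astype(np.uint8),cv2.MORPH_CLOSE,np.ones((5,5)))
rectmask(b,m,.018,'tray')
b=cv2.morphologyEx((box(170,250,150,202)&(mx>75)).astype(np.uint8),cv2.MORPH_CLOSE,np.ones((3,3)))
print(p[180,185],p[195,208],p[207,208],p[214,208],p[230,220],p[228,375])
rectmask(box(201,220,202,217)&(mx>85),m,.040,'packmid')
rectmask(box(222,240,200,217)&(mx>85),m,.040,'packR')
rectmask(b,m,.054,'deck')
for nm,uv in {'pinL':(140+223/5,150+206/5),'pinR':(140+459/5,150+187/5)}.items(): print(nm,onplane([uv],m,.066))
print('captop',onplane([(140+330/5,150+86/5)],m,.101))
print('dogtip',onplane([(140+388/5,150+132/5)],m,.0685))
print('handle',onplane([(140+652/5,150+285/5),(140+665/5,150+432/5)],m,.038),'holes',onplane([(140+620/5,150+250/5),(140+645/5,150+480/5)],m,.006))
E
```

```text
cover area 1744 c [ 529.9 -110.9] size [179.9  94. ] ang 6.94
tray area 3656 c [ 525.4 -426.6] size [182.3 275.8] ang 0.82
[155 155 146] [255 220  93] [150 146 137] [50 44 42] [61 54 47] [226 215 208]
packmid area 97 c [566.4  72.2] size [29.5 29. ] ang 1.8
packR area 95 c [573.3  11.6] size [29.2 32.1] ang 0.91
deck area 2493 c [661.3  83.3] size [158.3 226.4] ang 0.91
pinL [[0.60930726 0.14421727 0.066     ]]
pinR [[0.62273066 0.00610913 0.066     ]]
captop [[0.67379932 0.07988572 0.101     ]]
dogtip [[0.65451165 0.04850632 0.0685    ]]
handle [[ 0.57086922 -0.10813448  0.038     ]
 [ 0.48378661 -0.11657616  0.038     ]] holes [[ 0.59714944 -0.08947111  0.006     ]
 [ 0.45774118 -0.10608101  0.006     ]]
```

Run:
```python
from h import *
z=np.load('top0.npz');m={k:z[k] for k in('K','dist','camera_from_world')}
W=np.load('W.npy')
c=[(290+a/5,180+b/5) for a,b in((252,130),(252,345),(600,355),(600,137))]
P=onplane(c,m,.018);print(np.round(P,4),P.mean(0))
f=lambda x0,x1,y0,y1:np.round(W[(W[...,0]>x0)&(W[...,0]<x1)&(W[...,1]>y0)&(W[...,1]<y1)][:,2].max(),3)
for y in np.arange(-.6,.6,.1): print(round(y,1),[f(x,x+.1,y,y+.1) for x in (.3,.4,.5,.6,.7,.8)])
s,p,Rm=st()
plan([.5643,.0703,.20],95.4)
```

```text
[[ 0.58   -0.3208  0.018 ]
 [ 0.4502 -0.3187  0.018 ]
 [ 0.445  -0.532   0.018 ]
 [ 0.5783 -0.5376  0.018 ]] [ 0.51339453 -0.42726795  0.018     ]
-0.6 [np.float64(0.003), np.float64(0.027), np.float64(0.027), np.float64(0.034), np.float64(0.031), np.float64(0.032)]
-0.5 [np.float64(-0.109), np.float64(0.025), np.float64(0.023), np.float64(0.034), np.float64(0.034), np.float64(0.034)]
-0.4 [np.float64(-0.002), np.float64(0.024), np.float64(0.03), np.float64(0.035), np.float64(0.034), np.float64(0.035)]
-0.3 [np.float64(-0.388), np.float64(0.013), np.float64(0.028), np.float64(0.167), np.float64(0.169), np.float64(0.166)]
-0.2 [np.float64(-0.541), np.float64(0.041), np.float64(0.044), np.float64(0.033), np.float64(0.23), np.float64(0.219)]
-0.1 [np.float64(1.354), np.float64(0.013), np.float64(0.061), np.float64(0.063), np.float64(0.219), np.float64(0.033)]
-0.0 [np.float64(-0.774), np.float64(0.007), np.float64(0.062), np.float64(0.108), np.float64(0.051), np.float64(0.171)]
0.1 [np.float64(-0.772), np.float64(0.007), np.float64(0.059), np.float64(0.105), np.float64(0.136), np.float64(0.172)]
0.2 [np.float64(0.004), np.float64(0.1), np.float64(0.111), np.float64(0.105), np.float64(0.144), np.float64(0.114)]
0.3 [np.float64(-0.783), np.float64(0.296), np.float64(0.132), np.float64(0.093), np.float64(0.125), np.float64(0.148)]
0.4 [np.float64(-0.135), np.float64(0.358), np.float64(0.337), np.float64(0.116), np.float64(0.072), np.float64(0.151)]
0.5 [np.float64(-0.074), np.float64(0.018), np.float64(0.115), np.float64(0.116), np.float64(0.075), np.float64(0.149)]
t=0.1 trans [ -2.16 -33.62  52.71] turn [-20.34  -0.03   0.09]
```

>>> {"method": "carry_out", "body": {"series": [{"translation": [-0.5, -3.4, 3.0]}, {"translation": [-0.5, -3.4, 3.0]}, {"translation": [-0.5, -3.4, 3.0]}, {"translation": [-0.5, -3.4, 3.0]}, {"translation": [-0.5, -3.4, 3.0]}, {"translation": [-0.5, -3.4, 3.0]}, {"translation": [-0.5, -3.4, 3.0]}, {"translation": [-0.5, -3.4, 3.0]}], "gripper": 4.8}}

```text
schema error: expected keys translation, turn
```

```bash
python3 -c "
from h import *
ps();plan([.5643,.0703,.20],95.4)"
```

```text
t 0.15 p [0.1417 0.531  0.1779] x [-0.001 -0.002 -1.   ] y [ 0.258  0.966 -0.002] z [ 0.966 -0.258 -0.   ] F [ 1.  -0.5 -0.2] gap 1.001 j6 [ 1.21  0.09  1.37  0.    1.68 -0.1 ]
t=0.1 trans [ -2.16 -33.62  52.71] turn [-20.34  -0.03   0.09]
```

>>> {"method": "carry_out", "body": {"series": [{"translation": [-0.5, -3.4, 3.0], "turn": [0, 0, 0]}, {"translation": [-0.5, -3.4, 3.0], "turn": [0, 0, 0]}, {"translation": [-0.5, -3.4, 3.0], "turn": [0, 0, 0]}, {"translation": [-0.5, -3.4, 3.0], "turn": [0, 0, 0]}, {"translation": [-0.5, -3.4, 3.0], "turn": [0, 0, 0]}, {"translation": [-0.5, -3.4, 3.0], "turn": [0, 0, 0]}, {"translation": [-0.5, -3.4, 3.0], "turn": [0, 0, 0]}, {"translation": [-0.5, -3.4, 3.0], "turn": [0, 0, 0]}], "gripper": 4.8}}

```text
time: 0.95
tool_pos: [0.3055, 0.198, 0.2143]
ee_rot: [0.701, 0.084, 0.703, -0.091]
contact_force: [1.3, -0.2, 0.1]
finger_gap: 0.515
```

```bash
python3 -c "
from h import *
ps();plan([.5643,.0703,.20],95.4)"
```

```text
t 0.95 p [0.3055 0.198  0.2143] x [-0.004 -0.009 -1.   ] y [ 0.245  0.969 -0.01 ] z [ 0.969 -0.245 -0.002] F [ 1.3 -0.2  0.1] gap 0.515 j6 [ 0.43 -0.33  1.68 -0.01  1.81 -0.9 ]
t=0.9 trans [ 1.44 -6.02 28.23] turn [-19.6   -0.21   0.56]
```

>>> {"method": "carry_out", "body": {"series": [{"translation": [0, 0, 0], "turn": [-6.5, 0, 0.3]}, {"translation": [0, 0, 0], "turn": [-6.5, 0, 0.3]}, {"translation": [0, 0, 0], "turn": [-6.5, 0, 0]}, {"translation": [0.3, -2.5, 4.1], "turn": [0, 0, 0]}, {"translation": [0.3, -2.5, 4.1], "turn": [0, 0, 0]}, {"translation": [0.3, -2.5, 4.1], "turn": [0, 0, 0]}, {"translation": [0.3, -2.5, 4.1], "turn": [0, 0, 0]}, {"translation": [0.3, -2.5, 4.1], "turn": [0, 0, 0]}], "gripper": 4.8}}

```text
time: 1.75
tool_pos: [0.5278, 0.0853, 0.2008]
ee_rot: [0.708, -0.034, 0.705, 0.037]
contact_force: [0.7, 0.4, 0.0]
finger_gap: 0.511
```

```bash
python3 -c "
from h import *
ps();grab('wrist','w1.png');plan([.5643,.0703,.20],95.4)"
```

```text
t 1.75 p [0.5278 0.0853 0.2008] x [ 0.004  0.005 -1.   ] y [-0.1    0.995  0.004] z [0.995 0.1   0.004] F [0.7 0.4 0. ] gap 0.511 j6 [ 0.05  0.05  1.37  0.    1.72 -1.62]
t=1.8 trans [-0.32 -1.39  2.99] turn [ 0.05  0.16 -0.04]
```

View pics/w1.png

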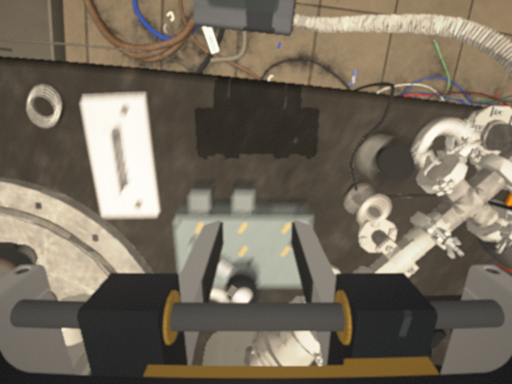

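Run:
```python
from h import *
p,d,m=grab('wrist');np.savez('w1.npz',p=p,d=d,**{k:np.array(v) for k,v in m.items()})
cv2.imwrite('pics/w1c.png',cv2.resize(p[70:310,60:360,::-1],None,fx=2.5,fy=2.5,interpolation=cv2.INTER_CUBIC))
W=cloud(d,m)
for uv in((200,197),(243,197),(232,215),(118,155)):print(uv,np.round(W[uv[1],uv[0]],4))
ex=np.array([.9953,.0965,0]);ey=np.array([-.0965,.9953,0]);b=np.array([.636,.0765,0])
q=[b+ex*x+ey*y+[0,0,zz] for x,y,zz in((-85,-15,40),(-85,15,40),(-85,-75,40),(-85,-45,40),(-55,-95,54),(-55,95,54),(55,-95,54),(-20,-70,66),(-20,70,66)) for x,y,zz in [(x/1000,y/1000,zz/1000)]]
print(np.round(proj(q,m),1))
```

```text
(200, 197) [0.5733 0.0062 0.0397]
(243, 197) [0.5676 0.065  0.0398]
(232, 215) [0.5894 0.0527 0.0549]
(118, 155) [ 0.526  -0.1064  0.0364]
[[235.3 185.9]
 [257.5 185.9]
 [191.1 186. ]
 [213.2 185.9]
 [175.5 210.4]
 [317.3 210.2]
 [182.2 281. ]
 [193.9 238.1]
 [298.9 238.1]]
```

View pics/w1c.png

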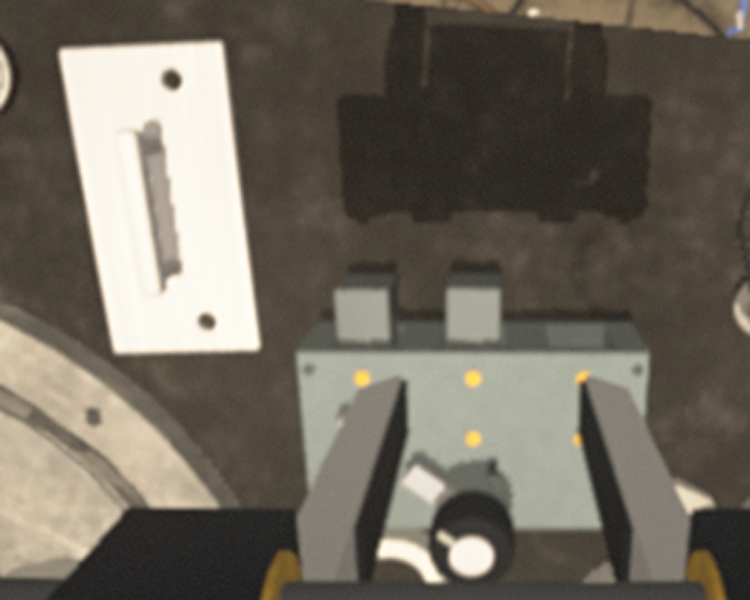

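>>> {"method": "carry_out", "body": {"series": [{"translation": [0.5, -1.2, 3.0], "turn": [0, 0, 0]}, {"translation": [4, 0, 0], "turn": [0, 0, 0]}, {"translation": [4, 0, 0], "turn": [0, 0, 0]}, {"translation": [3.5, 0, 0], "turn": [0, 0, 0]}], "gripper": 4.8}}

```text
time: 2.25
tool_pos: [0.5653, 0.0744, 0.0785]
ee_rot: [0.709, -0.032, 0.703, 0.034]
contact_force: [-0.4, 0.2, 0.5]
finger_gap: 0.508
```

```bash
python3 -c "
from h import *
ps();grab('wrist','w2.png');plan([.5643,.0721,.01],95.5)"
```

```text
t 2.25 p [0.5653 0.0744 0.0785] x [ 0.008  0.004 -1.   ] y [-0.093  0.996  0.003] z [0.996 0.093 0.008] F [-0.4  0.2  0.5] gap 0.508 j6 [ 0.03  0.17  1.48  0.    1.48 -1.64]
t=2.3 trans [ 6.09 -0.3   0.4 ] turn [-0.15 -0.27 -0.25]
```

View pics/w2.png

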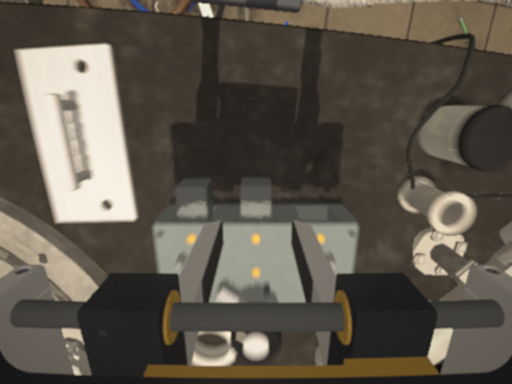

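>>> {"method": "carry_out", "body": {"series": [{"translation": [2.2, -0.1, 0.3], "turn": [0, -0.2, -0.2]}, {"translation": [2.2, 0, 0], "turn": [0, 0, 0]}, {"translation": [2.2, 0, 0], "turn": [0, 0, 0]}, {"translation": [0.2, 0, 0], "turn": [0, 0, 0]}], "gripper": 4.8}}

```text
time: 2.7
tool_pos: [0.5595, 0.0756, 0.0014]
ee_rot: [0.704, -0.033, 0.708, 0.034]
contact_force: [-0.4, -0.6, 0.4]
finger_gap: 0.508
```

>>> {"method": "carry_out", "body": {"series": [{"translation": [0, 0, 0], "turn": [0, 0, 0]}, {"translation": [0, 0, 0], "turn": [0, 0, 0]}, {"translation": [0, 0, 0], "turn": [0, 0, 0]}, {"translation": [0, 0, 0], "turn": [0, 0, 0]}], "gripper": 2.5}}

```text
time: 3.1
tool_pos: [0.5616, 0.0764, 0.0068]
ee_rot: [0.706, -0.033, 0.706, 0.034]
contact_force: [0.2, 0.5, -2.2]
finger_gap: 0.317
```

```bash
python3 -c "
from h import *
ps()"
```

```text
t 3.1 p [0.5616 0.0764 0.0068] x [ 0.     0.001 -1.   ] y [-0.096  0.995  0.001] z [0.995 0.096 0.   ] F [ 0.2  0.5 -2.2] gap 0.317 j6 [ 0.03  0.22  1.57  0.    1.35 -1.63]
```

>>> {"method": "carry_out", "body": {"series": [{"translation": [0, 0, -1.0], "turn": [0, 0, 0]}, {"translation": [0, 0, -1.2], "turn": [0, 0, 0]}, {"translation": [0, 0, -1.2], "turn": [0, 0, 0]}, {"translation": [0, 0, -1.2], "turn": [0, 0, 0]}, {"translation": [0, 0, -1.2], "turn": [0, 0, 0]}, {"translation": [0, 0, -1.2], "turn": [0, 0, 0]}, {"translation": [0, 0, -1.0], "turn": [0, 0, 0]}, {"translation": [0, 0, 0], "turn": [0, 0, 0]}]}}

```text
time: 3.9
tool_pos: [0.4725, 0.068, 0.0075]
ee_rot: [0.706, -0.033, 0.707, 0.034]
contact_force: [-0.4, -0.2, -0.2]
finger_gap: 0.315
```

```bash
python3 -c "
from h import *
ps();grab('wrist','w3.png');grab('scene','s3.png')"
```

```text
t 3.9 p [0.4725 0.068  0.0075] x [-0.001  0.001 -1.   ] y [-0.096  0.995  0.002] z [ 0.995  0.096 -0.001] F [-0.4 -0.2 -0.2] gap 0.315 j6 [ 0.02  0.03  1.78  0.    1.33 -1.64]
```

View pics/w3.png

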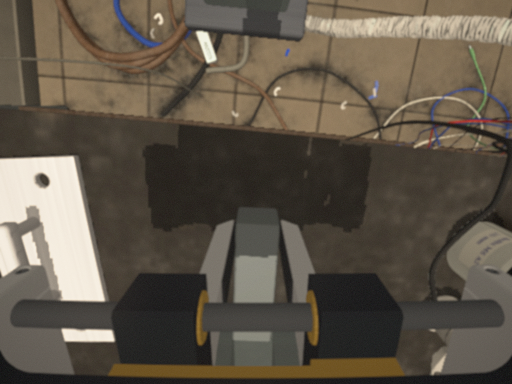

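>>> {"method": "carry_out", "body": {"series": [{"translation": [0.3, 0, 0], "turn": [0, 0, 0]}, {"translation": [0.2, 0, 0], "turn": [0, 0, 0]}, {"translation": [0, 0, 0], "turn": [0, 0, 0]}]}}

```text
time: 4.3
tool_pos: [0.4756, 0.068, 0.0027]
ee_rot: [0.707, -0.033, 0.706, 0.034]
contact_force: [-0.9, -1.0, -1.2]
finger_gap: 0.312
```

>>> {"method": "carry_out", "body": {"series": [{"translation": [0, 0, 0], "turn": [0, 0, 0]}, {"translation": [0, 0, 0], "turn": [0, 0, 0]}, {"translation": [0, 0, 0], "turn": [0, 0, 0]}, {"translation": [-0.4, 0, 1], "turn": [0, 0, 0]}, {"translation": [0, 0, 1.5], "turn": [0, 0, 0]}, {"translation": [0, 0, 1.5], "turn": [0, 0, 0]}, {"translation": [0, 0, 0], "turn": [0, 0, 0]}], "gripper": 4.8}}

```text
time: 5.0
tool_pos: [0.5209, 0.0722, 0.0092]
ee_rot: [0.709, -0.033, 0.704, 0.034]
contact_force: [0.4, 0.2, 0.0]
finger_gap: 0.516
```

```bash
python3 -c "
from h import *
ps();grab('wrist','w4.png');p,d,m=grab('top');cv2.imwrite('pics/t4.png',cv2.resize(p[150:260,140:300,::-1],None,fx=5,fy=5))"
```

```text
t 5.0 p [0.5209 0.0722 0.0092] x [ 0.007  0.002 -1.   ] y [-0.095  0.995  0.001] z [0.995 0.095 0.007] F [0.4 0.2 0. ] gap 0.516 j6 [ 0.03  0.13  1.67  0.    1.33 -1.64]
```

View pics/w4.png

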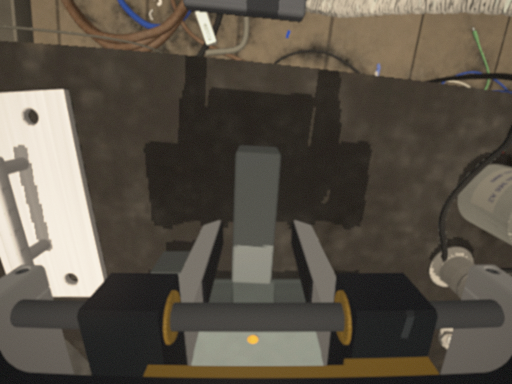

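View pics/t4.png

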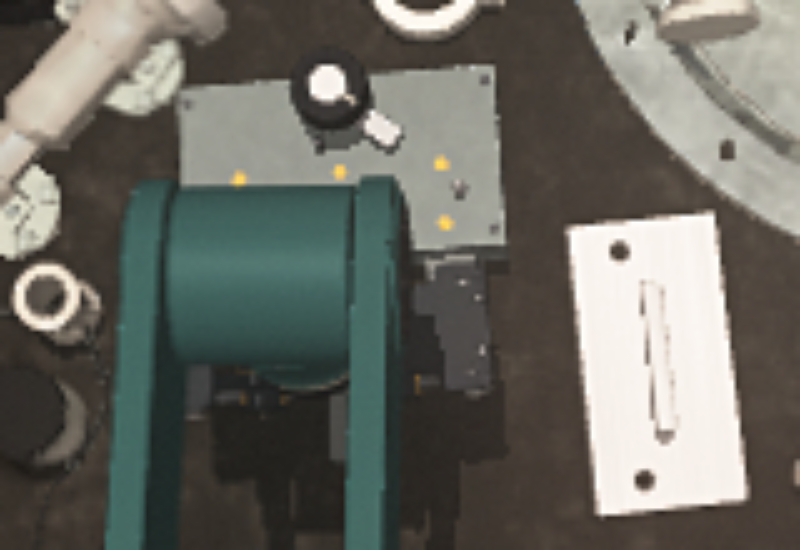

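Run:
```python
from h import *
p,d,m=grab('wrist');W=cloud(d,m)
for v in range(140,300,10): print(v,np.round(W[v,255],3))
```

```text
140 [ 0.459  0.064 -0.002]
150 [0.465 0.065 0.01 ]
160 [0.468 0.065 0.034]
170 [0.475 0.066 0.034]
180 [0.481 0.067 0.035]
190 [0.488 0.067 0.034]
200 [0.495 0.068 0.035]
210 [0.503 0.069 0.034]
220 [0.51  0.069 0.033]
230 [0.517 0.07  0.035]
240 [0.525 0.071 0.034]
250 [0.534 0.072 0.034]
260 [0.542 0.072 0.034]
270 [0.55  0.073 0.034]
280 [0.558 0.074 0.034]
290 [0.588 0.077 0.006]
```

>>> {"method": "carry_out", "body": {"series": [{"translation": [0, 0, -0.5], "turn": [0, 0, 0]}, {"translation": [0.2, 0, 0], "turn": [0, 0, 0]}, {"translation": [0, 0, 0], "turn": [0, 0, 0]}]}}

```text
time: 5.45
tool_pos: [0.5112, 0.0715, 0.0061]
ee_rot: [0.707, -0.033, 0.705, 0.034]
contact_force: [-0.2, -0.5, 0.1]
finger_gap: 0.511
```

>>> {"method": "carry_out", "body": {"series": [{"translation": [0, 0, 0], "turn": [0, 0, 0]}, {"translation": [0, 0, 0], "turn": [0, 0, 0]}, {"translation": [0, 0, 0], "turn": [0, 0, 0]}, {"translation": [0, 0, 0], "turn": [0, 0, 0]}, {"translation": [-3, 0, 0], "turn": [0, 0, 0]}, {"translation": [-3, 0, 0], "turn": [0, 0, 0]}, {"translation": [-3, 0, 0], "turn": [0, 0, 0]}, {"translation": [-1, 0, 0], "turn": [0, 0, 0]}], "gripper": 2.5}}

```text
time: 6.25
tool_pos: [0.5069, 0.0713, 0.1045]
ee_rot: [0.703, -0.033, 0.709, 0.034]
contact_force: [-0.6, 1.1, -1.0]
finger_gap: 0.298
```

```bash
python3 -c "
from h import *
ps();plan([.5125,-.472,.1],88.8)"
```

```text
t 6.25 p [0.5069 0.0713 0.1045] x [-0.008  0.002 -1.   ] y [-0.095  0.995  0.002] z [ 0.995  0.095 -0.008] F [-0.6  1.1 -1. ] gap 0.298 j6 [ 0.03  0.04  1.57  0.    1.54 -1.64]
t=6.2 trans [  0.37 -54.14  -4.62] turn [ 6.67 -0.46 -0.1 ]
```

>>> {"method": "carry_out", "body": {"series": [{"translation": [0, -2, 0], "turn": [6.7, -0.4, 0]}, {"translation": [0, -4.2, 0.2], "turn": [0, 0, 0]}, {"translation": [0, -4.2, 0.2], "turn": [0, 0, 0]}, {"translation": [0, -4.2, 0.2], "turn": [0, 0, 0]}, {"translation": [0, -4.2, 0.2], "turn": [0, 0, 0]}, {"translation": [0, -4.2, 0.2], "turn": [0, 0, 0]}, {"translation": [0, -4.2, 0.2], "turn": [0, 0, 0]}, {"translation": [0, -4.2, 0.2], "turn": [0, 0, 0]}]}}

```text
time: 7.05
tool_pos: [0.5154, -0.2464, 0.097]
ee_rot: [0.705, 0.008, 0.709, -0.002]
contact_force: [-0.2, 1.1, -1.4]
finger_gap: 0.3
```

>>> {"method": "carry_out", "body": {"series": [{"translation": [0, -4.2, 0], "turn": [0, 0, 0]}, {"translation": [0, -4.2, 0], "turn": [0, 0, 0]}, {"translation": [0, -4.2, 0], "turn": [0, 0, 0]}, {"translation": [0, -4.2, 0], "turn": [0, 0, 0]}, {"translation": [0, 0, 0], "turn": [0, 0, 0]}]}}

```text
time: 7.55
tool_pos: [0.5081, -0.4246, 0.0852]
ee_rot: [0.702, 0.013, 0.712, -0.002]
contact_force: [0.1, 0.8, -1.6]
finger_gap: 0.297
```

```bash
python3 -c "
from h import *
ps();p,d,m=grab('wrist','w5.png');plan([.5125,-.472,.1],88.8)
W=cloud(d,m);np.save('W5.npy',W)"
```

```text
t 7.55 p [ 0.5081 -0.4246  0.0852] x [-0.013  0.015 -1.   ] y [0.021 1.    0.015] z [ 1.    -0.021 -0.014] F [ 0.1  0.8 -1.6] gap 0.297 j6 [-0.78  0.39  1.2   0.    1.58 -2.33]
t=7.6 trans [-1.59 -4.99  0.48] turn [ 0.11 -0.8  -1.03]
```

View pics/w5.png

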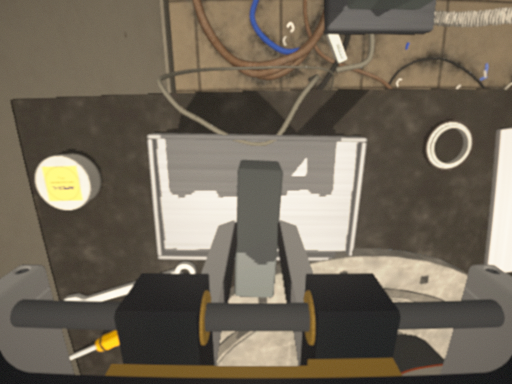

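```bash
python3 -c "
from h import *
m=imaging.camera_model('wrist')
P=onplane([(148,137),(366,139),(160,258),(352,254)],m,.018);print(np.round(P,4),P.mean(0))"
```

```text
[[ 0.4477 -0.5258  0.018 ]
 [ 0.454  -0.3124  0.018 ]
 [ 0.5787 -0.529   0.018 ]
 [ 0.5797 -0.317   0.018 ]] [ 0.51503882 -0.42102066  0.018     ]
```

>>> {"method": "carry_out", "body": {"series": [{"translation": [0, -2.2, 0.3], "turn": [0, -0.8, -1.0]}, {"translation": [0, -2.2, 0], "turn": [0, 0, 0]}, {"translation": [2, 0, 0], "turn": [0, 0, 0]}, {"translation": [1, 0, 0], "turn": [0, 0, 0]}, {"translation": [0, 0, 0], "turn": [0, 0, 0]}]}}

```text
time: 8.1
tool_pos: [0.5115, -0.4649, 0.0507]
ee_rot: [0.707, 0.005, 0.707, -0.005]
contact_force: [-0.8, 0.8, -0.5]
finger_gap: 0.299
```

```bash
python3 -c "
from h import *
ps();plan([.511,-.469,.012],88.8)"
```

```text
t 8.1 p [ 0.5115 -0.4649  0.0507] x [-0.     0.001 -1.   ] y [0.014 1.    0.001] z [ 1.    -0.014 -0.   ] F [-0.8  0.8 -0.5] gap 0.299 j6 [-0.82  0.45  1.18  0.    1.52 -2.38]
t=8.1 trans [ 3.87 -0.42 -0.04] turn [ 0.37 -0.02 -0.05]
```

>>> {"method": "carry_out", "body": {"series": [{"translation": [1.2, -0.4, 0], "turn": [0, 0, 0]}, {"translation": [1.2, 0, 0], "turn": [0, 0, 0]}, {"translation": [0.8, 0, 0], "turn": [0, 0, 0]}, {"translation": [0.4, 0, 0], "turn": [0, 0, 0]}, {"translation": [0, 0, 0], "turn": [0, 0, 0]}]}}

```text
time: 8.6
tool_pos: [0.5124, -0.4675, 0.0126]
ee_rot: [0.707, 0.004, 0.707, -0.004]
contact_force: [0.7, 0.8, -1.5]
finger_gap: 0.299
```

```bash
python3 -c "
from h import *
ps();plan([.511,-.469,.011],88.8)"
```

```text
t 8.6 p [ 0.5124 -0.4675  0.0126] x [ 0.  0. -1.] y [0.012 1.    0.   ] z [ 1.    -0.012  0.   ] F [ 0.7  0.8 -1.5] gap 0.299 j6 [-0.82  0.48  1.21  0.    1.45 -2.38]
t=8.6 trans [ 0.16 -0.15 -0.14] turn [ 0.53  0.02 -0.01]
```

>>> {"method": "carry_out", "body": {"series": [{"translation": [0.1, 0, 0], "turn": [0, 0, 0]}, {"translation": [0.1, 0, 0], "turn": [0, 0, 0]}, {"translation": [0.1, 0, 0], "turn": [0, 0, 0]}, {"translation": [0.1, 0, 0], "turn": [0, 0, 0]}]}}

```text
time: 9.0
tool_pos: [0.5132, -0.4682, 0.0102]
ee_rot: [0.708, 0.003, 0.706, -0.005]
contact_force: [-1.0, -0.1, 1.0]
finger_gap: 0.306
```

```bash
python3 -c "
from h import *
ps()"
```

```text
t 9.0 p [ 0.5132 -0.4682  0.0102] x [ 0.002 -0.002 -1.   ] y [ 0.012  1.    -0.002] z [ 1.    -0.012  0.002] F [-1.  -0.1  1. ] gap 0.306 j6 [-0.82  0.48  1.22  0.    1.44 -2.38]
```

Touched down (force changed sign). Release and go back for the next pack.

>>> {"method": "carry_out", "body": {"series": [{"translation": [0, 0, 0], "turn": [0, 0, 0]}, {"translation": [0, 0, 0], "turn": [0, 0, 0]}, {"translation": [0, 0, 0], "turn": [0, 0, 0]}, {"translation": [-3, 0, 0], "turn": [0, 0, 0]}, {"translation": [-4, 0, 0], "turn": [0, 0, 0]}, {"translation": [-3, 0, 0], "turn": [0, 0, 0]}, {"translation": [0, 4, 0], "turn": [0, 0, 0]}, {"translation": [0, 4.5, 0], "turn": [0, 0, 0]}], "gripper": 4.8}}

```text
time: 9.8
tool_pos: [0.5136, -0.3871, 0.1139]
ee_rot: [0.709, 0.005, 0.706, -0.008]
contact_force: [-0.2, 0.1, 0.1]
finger_gap: 0.517
```

```bash
python3 -c "
from h import *
ps();grab('wrist','w6.png');plan([.5695,.0137,.1],95.5)"
```

```text
t 9.8 p [ 0.5136 -0.3871  0.1139] x [ 0.004 -0.005 -1.   ] y [ 0.019  1.    -0.005] z [ 1.    -0.019  0.004] F [-0.2  0.1  0.1] gap 0.517 j6 [-0.73  0.31  1.24 -0.    1.59 -2.29]
t=9.8 trans [ 1.53 39.36  4.99] turn [-6.26  0.24 -0.05]
```

View pics/w6.png

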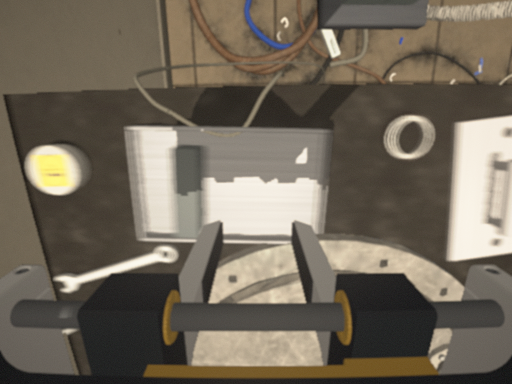

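>>> {"method": "carry_out", "body": {"series": [{"translation": [0, 4.4, 0.5], "turn": [0, 0, 0]}, {"translation": [0, 4.4, 0.6], "turn": [0, 0, 0]}, {"translation": [0, 4.4, 0.6], "turn": [0, 0, 0]}, {"translation": [0, 4.4, 0.6], "turn": [0, 0, 0]}, {"translation": [0, 4.4, 0.6], "turn": [0, 0, 0]}, {"translation": [0, 4.4, 0.6], "turn": [0, 0, 0]}, {"translation": [0, 4.4, 0.6], "turn": [0, 0, 0]}, {"translation": [0, 4.4, 0.6], "turn": [0, 0, 0]}]}}

```text
time: 10.65
tool_pos: [0.5679, -0.0209, 0.1178]
ee_rot: [0.711, 0.006, 0.703, -0.008]
contact_force: [1.1, -0.3, -0.6]
finger_gap: 0.505
```

>>> {"method": "carry_out", "body": {"series": [{"translation": [0, 4.0, 0.4], "turn": [-6.3, 0.2, 0]}, {"translation": [0, 0, 0], "turn": [0, 0, 0]}]}}

```text
time: 10.85
tool_pos: [0.5732, 0.026, 0.1186]
ee_rot: [0.71, -0.037, 0.702, 0.035]
contact_force: [0.2, -1.0, 0.3]
finger_gap: 0.511
```

```bash
python3 -c "
from h import *
ps();grab('wrist','w7.png');plan([.569,.0152,.008],95.5)"
```

```text
t 10.85 p [0.5732 0.026  0.1186] x [ 0.011 -0.002 -1.   ] y [-0.102  0.995 -0.003] z [0.995 0.102 0.01 ] F [ 0.2 -1.   0.3] gap 0.511 j6 [-0.05  0.15  1.42 -0.    1.56 -1.73]
t=10.9 trans [11.06 -0.76 -0.61] turn [0.15 0.58 0.25]
```

View pics/w7.png

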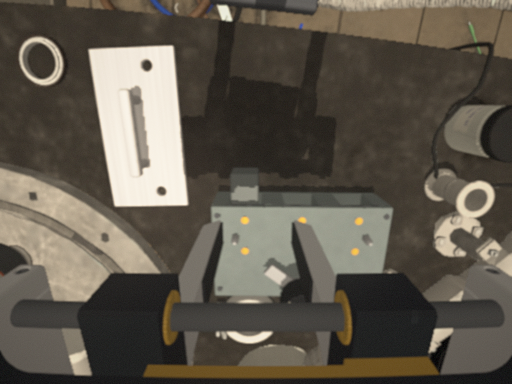

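>>> {"method": "carry_out", "body": {"series": [{"translation": [3, -0.8, -0.6], "turn": [0.2, 0.6, 0.2]}, {"translation": [3, 0, 0], "turn": [0, 0, 0]}, {"translation": [0, 0, 0], "turn": [0, 0, 0]}]}}

```text
time: 11.2
tool_pos: [0.5699, 0.0121, 0.0595]
ee_rot: [0.708, -0.034, 0.705, 0.031]
contact_force: [0.2, -0.2, -0.2]
finger_gap: 0.515
```

```bash
python3 -c "
from h import *
ps();grab('wrist','w8.png');plan([.569,.0148,.008],95.5)"
```

```text
t 11.2 p [0.5699 0.0121 0.0595] x [ 0.005 -0.004 -1.   ] y [-0.092  0.996 -0.004] z [0.996 0.092 0.004] F [ 0.2 -0.2 -0.2] gap 0.515 j6 [-0.08  0.18  1.51 -0.    1.45 -1.74]
t=11.2 trans [ 5.39  0.35 -0.26] turn [-0.22  0.46  0.28]
```

View pics/w8.png

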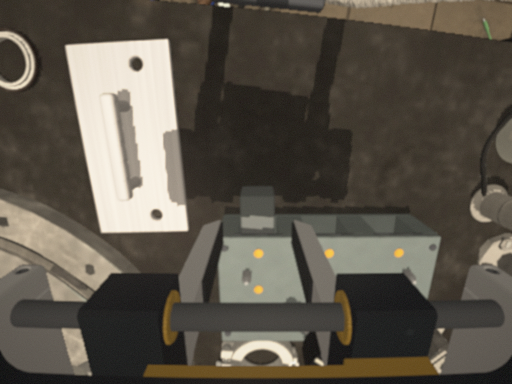

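>>> {"method": "carry_out", "body": {"series": [{"translation": [1.8, 0.1, 0], "turn": [0, 0.4, 0.2]}, {"translation": [1.8, 0, 0], "turn": [0, 0, 0]}, {"translation": [1.2, 0, 0], "turn": [0, 0, 0]}, {"translation": [0, 0, 0], "turn": [0, 0, 0]}]}}

```text
time: 11.65
tool_pos: [0.5756, 0.0096, 0.0164]
ee_rot: [0.71, -0.032, 0.703, 0.03]
contact_force: [1.1, 0.1, -0.6]
finger_gap: 0.51
```

>>> {"method": "carry_out", "body": {"series": [{"translation": [0, 0, 0], "turn": [0, 0, 0]}, {"translation": [0, 0, 0], "turn": [0, 0, 0]}, {"translation": [0, 0, 0], "turn": [0, 0, 0]}, {"translation": [0, 0, 0], "turn": [0, 0, 0]}], "gripper": 2.5}}

```text
time: 12.05
tool_pos: [0.5776, 0.0091, 0.0191]
ee_rot: [0.711, -0.032, 0.702, 0.03]
contact_force: [-1.4, -0.7, 0.5]
finger_gap: 0.269
```

```bash
python3 -c "
from h import *
ps()"
```

```text
t 12.05 p [0.5776 0.0091 0.0191] x [ 0.014 -0.003 -1.   ] y [-0.087  0.996 -0.004] z [0.996 0.087 0.014] F [-1.4 -0.7  0.5] gap 0.269 j6 [-0.08  0.22  1.54 -0.    1.36 -1.74]
```

```bash
python3 -c "
from h import *
ps();grab('wrist','w9.png')"
```

```text
t 12.05 p [0.5776 0.0091 0.0191] x [ 0.014 -0.003 -1.   ] y [-0.087  0.996 -0.004] z [0.996 0.087 0.014] F [-1.4 -0.7  0.5] gap 0.269 j6 [-0.08  0.22  1.54 -0.    1.36 -1.74]
```

View pics/w9.png

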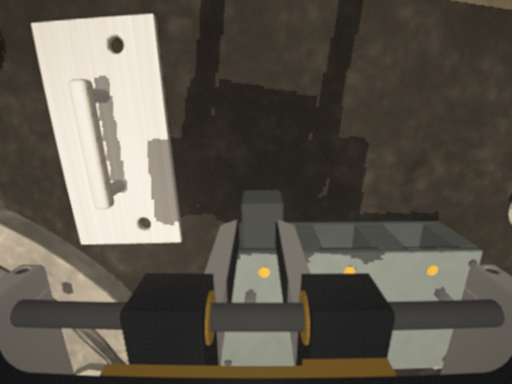

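>>> {"method": "carry_out", "body": {"series": [{"translation": [0, 0, 0], "turn": [0, 0, 0]}, {"translation": [0, 0, 0], "turn": [0, 0, 0]}, {"translation": [0, 0.2, -0.8], "turn": [-0.5, 0.8, 0]}, {"translation": [0.6, 0, 0], "turn": [0, 0, 0]}, {"translation": [0.4, 0, 0], "turn": [0, 0, 0]}, {"translation": [0, 0, 0], "turn": [0, 0, 0]}], "gripper": 4.8}}

```text
time: 12.7
tool_pos: [0.569, 0.0108, 0.0089]
ee_rot: [0.706, -0.036, 0.706, 0.033]
contact_force: [0.4, -1.0, -0.3]
finger_gap: 0.512
```

```bash
python3 -c "
from h import *
ps();grab('wrist','w10.png');plan([.567,.012,.007],95.5)"
```

```text
t 12.7 p [0.569  0.0108 0.0089] x [-0.    -0.004 -1.   ] y [-0.097  0.995 -0.004] z [ 0.995  0.097 -0.   ] F [ 0.4 -1.  -0.3] gap 0.512 j6 [-0.08  0.22  1.56 -0.    1.36 -1.74]
t=12.8 trans [ 0.2   0.15 -0.19] turn [ 0.05 -0.02  0.24]
```

View pics/w10.png

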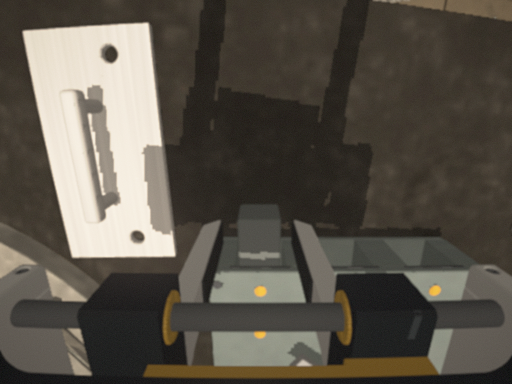

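>>> {"method": "carry_out", "body": {"series": [{"translation": [0.1, 0, 0], "turn": [0, 0, 0.2]}, {"translation": [0, 0, 0], "turn": [0, 0, 0]}, {"translation": [0, 0, 0], "turn": [0, 0, 0]}, {"translation": [0, 0, 0], "turn": [0, 0, 0]}], "gripper": 2.5}}

```text
time: 13.15
tool_pos: [0.5691, 0.0107, 0.0078]
ee_rot: [0.706, -0.034, 0.706, 0.034]
contact_force: [0.2, 0.8, -0.6]
finger_gap: 0.312
```

```bash
python3 -c "
from h import *
ps()"
```

```text
t 13.15 p [0.5691 0.0107 0.0078] x [-0.001 -0.    -1.   ] y [-0.097  0.995 -0.   ] z [ 0.995  0.097 -0.001] F [ 0.2  0.8 -0.6] gap 0.312 j6 [-0.08  0.22  1.56 -0.    1.36 -1.75]
```

Gripped (29.3 mm). Pull.

>>> {"method": "carry_out", "body": {"series": [{"translation": [0, 0, -1.0], "turn": [0, 0, 0]}, {"translation": [0, 0, -1.2], "turn": [0, 0, 0]}, {"translation": [0, 0, -1.2], "turn": [0, 0, 0]}, {"translation": [0, 0, -1.2], "turn": [0, 0, 0]}, {"translation": [0, 0, -1.2], "turn": [0, 0, 0]}, {"translation": [0, 0, -1.2], "turn": [0, 0, 0]}, {"translation": [0, 0, -1.0], "turn": [0, 0, 0]}, {"translation": [0, 0, -0.3], "turn": [0, 0, 0]}]}}

```text
time: 13.95
tool_pos: [0.4766, 0.0022, 0.0065]
ee_rot: [0.705, -0.034, 0.708, 0.034]
contact_force: [-1.2, 0.6, -2.1]
finger_gap: 0.314
```

```bash
python3 -c "
from h import *
ps();p,d,m=grab('wrist','w11.png')
W=cloud(d,m)
for v in range(190,300,10): print(v,np.round(W[v,256],3))"
```

```text
t 13.95 p [0.4766 0.0022 0.0065] x [-0.004 -0.001 -1.   ] y [-0.097  0.995 -0.   ] z [ 0.995  0.097 -0.004] F [-1.2  0.6 -2.1] gap 0.314 j6 [-0.11  0.03  1.78 -0.    1.33 -1.78]
190 [ 0.455 -0.001 -0.   ]
200 [ 0.464 -0.    -0.001]
210 [ 0.465 -0.     0.02 ]
220 [ 0.465 -0.     0.038]
230 [0.472 0.001 0.039]
240 [0.479 0.001 0.04 ]
250 [0.488 0.002 0.038]
260 [0.495 0.003 0.039]
270 [0.503 0.004 0.039]
280 [0.512 0.004 0.038]
290 [0.52  0.005 0.039]
```

View pics/w11.png

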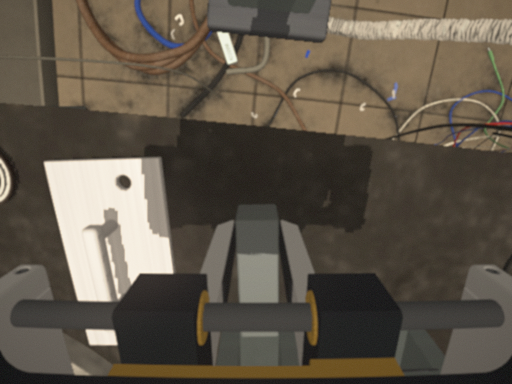

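>>> {"method": "carry_out", "body": {"series": [{"translation": [0.3, 0, 0], "turn": [0, 0, 0]}, {"translation": [0.2, 0, 0], "turn": [0, 0, 0]}, {"translation": [0, 0, 0], "turn": [0, 0, 0]}]}}

```text
time: 14.3
tool_pos: [0.4772, 0.002, 0.0018]
ee_rot: [0.705, -0.034, 0.707, 0.034]
contact_force: [-0.7, -0.5, 0.3]
finger_gap: 0.315
```

>>> {"method": "carry_out", "body": {"series": [{"translation": [0, 0, 0], "turn": [0, 0, 0]}, {"translation": [0, 0, 0], "turn": [0, 0, 0]}, {"translation": [0, 0, 0], "turn": [0, 0, 0]}, {"translation": [-0.3, 0, 1], "turn": [0, 0, 0]}, {"translation": [0, 0, 1.3], "turn": [0, 0, 0]}, {"translation": [0, 0, 1.2], "turn": [0, 0, 0]}, {"translation": [0, 0, 0], "turn": [0, 0, 0]}], "gripper": 4.8}}

```text
time: 15.0
tool_pos: [0.5188, 0.0056, 0.0064]
ee_rot: [0.708, -0.035, 0.705, 0.034]
contact_force: [-0.3, -0.2, 0.6]
finger_gap: 0.511
```

```bash
python3 -c "
from h import *
ps();p,d,m=grab('wrist','w12.png')
W=cloud(d,m)
for v in range(140,300,10): print(v,np.round(W[v,256],3))"
```

```text
t 15.0 p [0.5188 0.0056 0.0064] x [ 0.004 -0.001 -1.   ] y [-0.097  0.995 -0.001] z [0.995 0.097 0.004] F [-0.3 -0.2  0.6] gap 0.511 j6 [-0.1   0.12  1.69 -0.    1.33 -1.77]
140 [ 0.458 -0.001 -0.   ]
150 [ 0.466 -0.001 -0.   ]
160 [ 0.467 -0.     0.035]
170 [0.474 0.    0.035]
180 [0.481 0.001 0.034]
190 [0.488 0.002 0.033]
200 [0.494 0.002 0.035]
210 [0.501 0.003 0.035]
220 [0.509 0.004 0.035]
230 [0.516 0.004 0.034]
240 [0.525 0.005 0.033]
250 [0.532 0.006 0.034]
260 [0.539 0.007 0.035]
270 [0.548 0.007 0.034]
280 [0.557 0.008 0.034]
290 [0.589 0.011 0.002]
```

>>> {"method": "carry_out", "body": {"series": [{"translation": [0, 0, 0], "turn": [0, 0, 0]}, {"translation": [0, 0, 0], "turn": [0, 0, 0]}, {"translation": [0, 0, 0], "turn": [0, 0, 0]}, {"translation": [0, 0, 0], "turn": [0, 0, 0]}, {"translation": [-3, 0, 0], "turn": [0, 0, 0]}, {"translation": [-3, 0, 0], "turn": [0, 0, 0]}, {"translation": [-3, 0, 0], "turn": [0, 0, 0]}, {"translation": [-1, 0, 0], "turn": [0, 0, 0]}], "gripper": 2.5}}

```text
time: 15.85
tool_pos: [0.5121, 0.006, 0.1034]
ee_rot: [0.702, -0.034, 0.71, 0.034]
contact_force: [0.0, -0.4, -1.2]
finger_gap: 0.305
```

```bash
python3 -c "
from h import *
ps();plan([.517,-.379,.1],88.8)"
```

```text
t 15.85 p [0.5121 0.006  0.1034] x [-0.011  0.    -1.   ] y [-0.096  0.995  0.001] z [ 0.995  0.096 -0.011] F [ 0.  -0.4 -1.2] gap 0.305 j6 [-0.1   0.04  1.57 -0.    1.54 -1.77]
t=15.8 trans [  0.32 -38.37  -3.22] turn [ 6.73 -0.64 -0.04]
```

>>> {"method": "carry_out", "body": {"series": [{"translation": [0, -2, 0], "turn": [6.7, -0.6, 0]}, {"translation": [0, -4.0, 0.2], "turn": [0, 0, 0]}, {"translation": [0, -4.0, 0.2], "turn": [0, 0, 0]}, {"translation": [0, -4.0, 0.2], "turn": [0, 0, 0]}, {"translation": [0, -4.0, 0.2], "turn": [0, 0, 0]}, {"translation": [0, -4.0, 0.2], "turn": [0, 0, 0]}, {"translation": [0, -4.0, 0.2], "turn": [0, 0, 0]}, {"translation": [0, -4.0, 0.2], "turn": [0, 0, 0]}]}}

```text
time: 16.65
tool_pos: [0.5184, -0.2971, 0.0949]
ee_rot: [0.704, 0.008, 0.71, -0.002]
contact_force: [1.0, 0.2, -1.1]
finger_gap: 0.298
```

>>> {"method": "carry_out", "body": {"series": [{"translation": [0, -4.0, 0], "turn": [0, 0, 0]}, {"translation": [0, -2.5, 0], "turn": [0, 0, 0]}, {"translation": [0, 0, 0], "turn": [0, 0, 0]}]}}

```text
time: 16.95
tool_pos: [0.5134, -0.3687, 0.0879]
ee_rot: [0.702, 0.012, 0.712, -0.004]
contact_force: [0.9, 1.6, -2.3]
finger_gap: 0.304
```

```bash
python3 -c "
from h import *
ps();p,d,m=grab('wrist','w13.png');plan([.517,-.379,.05],88.8)"
```

```text
t 16.95 p [ 0.5134 -0.3687  0.0879] x [-0.015  0.012 -1.   ] y [0.022 1.    0.011] z [ 1.    -0.021 -0.015] F [ 0.9  1.6 -2.3] gap 0.304 j6 [-0.71  0.32  1.28 -0.    1.56 -2.26]
t=17.0 trans [ 3.74 -1.26  0.45] turn [ 0.03 -0.89 -0.76]
```

View pics/w13.png

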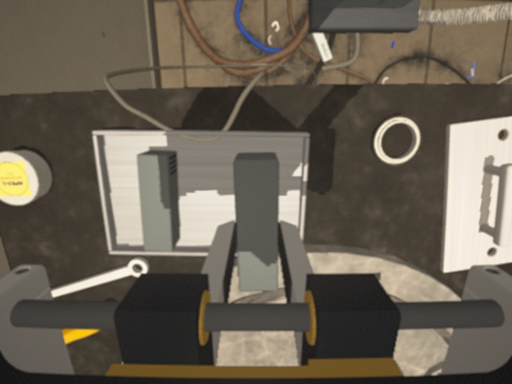

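>>> {"method": "carry_out", "body": {"series": [{"translation": [0.5, -1.6, 0.5], "turn": [0, -0.8, -0.7]}, {"translation": [1.8, 0, 0], "turn": [0, 0, 0]}, {"translation": [1.8, 0, 0], "turn": [0, 0, 0]}, {"translation": [1.8, 0, 0], "turn": [0, 0, 0]}, {"translation": [0.9, 0, 0], "turn": [0, 0, 0]}, {"translation": [0, 0, 0], "turn": [0, 0, 0]}]}}

```text
time: 17.6
tool_pos: [0.5191, -0.3794, 0.0134]
ee_rot: [0.707, 0.005, 0.707, -0.004]
contact_force: [0.1, -0.0, -1.8]
finger_gap: 0.307
```

```bash
python3 -c "
from h import *
ps();plan([.517,-.388,.01],88.8)"
```

```text
t 17.6 p [ 0.5191 -0.3794  0.0134] x [-0.001  0.001 -1.   ] y [0.014 1.    0.001] z [ 1.    -0.014 -0.001] F [ 0.1 -0.  -1.8] gap 0.307 j6 [-0.72  0.37  1.36  0.    1.41 -2.28]
t=17.6 trans [ 0.34 -0.87 -0.2 ] turn [ 0.41 -0.04 -0.06]
```

>>> {"method": "carry_out", "body": {"series": [{"translation": [0, -0.7, -0.3], "turn": [0, 0, 0]}, {"translation": [0.15, 0, 0], "turn": [0, 0, 0]}, {"translation": [0.15, 0, 0], "turn": [0, 0, 0]}, {"translation": [0.15, 0, 0], "turn": [0, 0, 0]}, {"translation": [0.1, 0, 0], "turn": [0, 0, 0]}]}}

```text
time: 18.1
tool_pos: [0.5179, -0.3881, 0.0112]
ee_rot: [0.709, 0.003, 0.706, -0.006]
contact_force: [0.1, -0.6, -2.2]
finger_gap: 0.303
```

```bash
python3 -c "
from h import *
ps();plan([.517,-.388,.01],88.8)"
```

```text
t 18.1 p [ 0.5179 -0.3881  0.0112] x [ 0.004 -0.003 -1.   ] y [ 0.013  1.    -0.003] z [ 1.    -0.013  0.004] F [ 0.1 -0.6 -2.2] gap 0.303 j6 [-0.73  0.38  1.36  0.    1.4  -2.29]
t=18.1 trans [ 0.12  0.01 -0.09] turn [0.48 0.24 0.19]
```

>>> {"method": "carry_out", "body": {"series": [{"translation": [0.15, 0, 0], "turn": [0, 0, 0]}, {"translation": [0.15, 0, 0], "turn": [0, 0, 0]}, {"translation": [0, 0, 0], "turn": [0, 0, 0]}]}}

```text
time: 18.4
tool_pos: [0.5184, -0.3885, 0.0099]
ee_rot: [0.709, 0.003, 0.705, -0.006]
contact_force: [-0.0, -0.7, -1.9]
finger_gap: 0.302
```

```bash
python3 -c "
from h import *
ps()"
```

```text
t 18.4 p [ 0.5184 -0.3885  0.0099] x [ 0.006 -0.005 -1.   ] y [ 0.013  1.    -0.005] z [ 1.    -0.012  0.006] F [-0.  -0.7 -1.9] gap 0.302 j6 [-0.73  0.38  1.36  0.    1.4  -2.29]
```

>>> {"method": "carry_out", "body": {"series": [{"translation": [0.2, 0, 0], "turn": [0, 0, 0]}, {"translation": [0.2, 0, 0], "turn": [0, 0, 0]}, {"translation": [0, 0, 0], "turn": [0, 0, 0]}]}}

```text
time: 18.7
tool_pos: [0.5189, -0.3888, 0.01]
ee_rot: [0.71, 0.002, 0.705, -0.007]
contact_force: [0.1, -0.1, -1.9]
finger_gap: 0.305
```

```bash
python3 -c "
from h import *
ps()"
```

```text
t 18.7 p [ 0.5189 -0.3888  0.01  ] x [ 0.007 -0.006 -1.   ] y [ 0.012  1.    -0.006] z [ 1.    -0.012  0.007] F [ 0.1 -0.1 -1.9] gap 0.305 j6 [-0.73  0.38  1.36  0.    1.39 -2.29]
```

>>> {"method": "carry_out", "body": {"series": [{"translation": [0, 0, 0], "turn": [0, 0, 0]}, {"translation": [0, 0, 0], "turn": [0, 0, 0]}, {"translation": [0, 0, 0], "turn": [0, 0, 0]}, {"translation": [-3, 0, 0], "turn": [0, 0, 0]}, {"translation": [-4, 0, 0], "turn": [0, 0, 0]}, {"translation": [-4, 0, 0], "turn": [0, 0, 0]}, {"translation": [-3, 0, 0], "turn": [0, 0, 0]}, {"translation": [0, 4, 0], "turn": [0, 0, 0]}], "gripper": 4.8}}

```text
time: 19.5
tool_pos: [0.5173, -0.3505, 0.1501]
ee_rot: [0.708, 0.005, 0.706, -0.008]
contact_force: [1.3, 0.7, 0.8]
finger_gap: 0.511
```

```bash
python3 -c "
from h import *
ps();p,d,m=grab('wrist','w14.png');p,d,m=grab('top','t14.png');plan([.674,.080,.17],95.5)"
```

```text
t 19.5 p [ 0.5173 -0.3505  0.1501] x [ 0.003 -0.004 -1.   ] y [ 0.017  1.    -0.004] z [ 1.    -0.017  0.003] F [1.3 0.7 0.8] gap 0.511 j6 [-0.69  0.26  1.23 -0.    1.65 -2.24]
t=19.6 trans [-2.13 42.43 15.32] turn [-6.04 -0.05 -0.22]
```

View pics/w14.png

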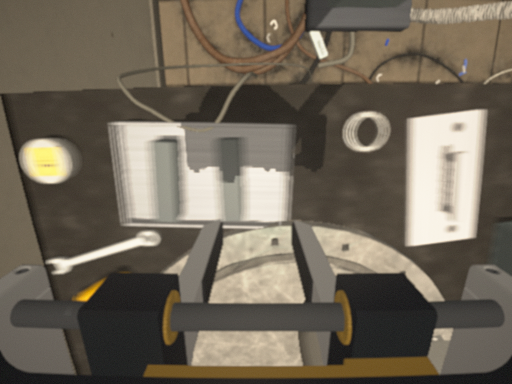

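View pics/t14.png

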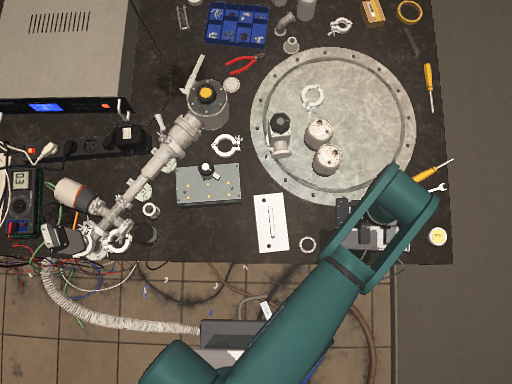

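```bash
python3 -c "
from h import *
W=np.load('W.npy')
r=np.hypot(W[...,0]-.674,W[...,1]-.08)
for a,b in((.03,.05),(.05,.07),(.07,.09),(.09,.11),(.11,.13)):
  k=(r>a)&(r<b)&(W[...,2]>.06);P=W[k];print(a,b,k.sum(),np.round(P[np.argsort(-P[:,2])[:3]],3).tolist())
P=W[(W[...,2]>.15)&(W[...,0]>.55)&(W[...,0]<.85)&(W[...,1]<.3)&(W[...,1]>-.4)]
print(P.min(0),P.max(0),np.round(P[np.argsort(P[:,0])[:3]],3))
"
```

```text
0.03 0.05 26 [[0.655, 0.047, 0.073], [0.661, 0.053, 0.073], [0.652, 0.044, 0.072]]
0.05 0.07 2 [[0.65, 0.145, 0.062], [0.624, 0.074, 0.061]]
0.07 0.09 43 [[0.713, 0.161, 0.097], [0.726, 0.153, 0.096], [0.717, 0.158, 0.096]]
0.09 0.11 265 [[0.731, 0.173, 0.119], [0.734, 0.17, 0.117], [0.722, 0.175, 0.117]]
0.11 0.13 432 [[0.747, 0.188, 0.135], [0.744, 0.185, 0.135], [0.741, 0.191, 0.134]]
[ 0.66132001 -0.2987603   0.15008606] [0.84970029 0.08919009 0.22957075] [[ 0.661 -0.271  0.153]
 [ 0.662 -0.266  0.15 ]
 [ 0.663 -0.267  0.159]]
```

>>> {"method": "carry_out", "body": {"series": [{"translation": [-2.5, 4.4, 0.1], "turn": [0, 0, 0]}, {"translation": [-2.0, 4.4, 0.1], "turn": [0, 0, 0]}, {"translation": [-0.5, 4.6, 0.1], "turn": [0, 0, 0]}, {"translation": [0, 4.6, 0], "turn": [0, 0, 0]}, {"translation": [0, 4.6, 0], "turn": [0, 0, 0]}, {"translation": [0, 4.6, 0], "turn": [0, 0, 0]}, {"translation": [0, 4.6, 0], "turn": [0, 0, 0]}, {"translation": [0, 4.6, 0], "turn": [0, 0, 0]}], "gripper": 6.0}}

```text
time: 20.4
tool_pos: [0.5236, 0.0226, 0.1924]
ee_rot: [0.705, 0.009, 0.709, -0.006]
contact_force: [0.5, 0.7, 0.7]
finger_gap: 0.634
```

```bash
python3 -c "
from h import *
ps();plan([.674,.08,.2],60)"
```

```text
t 20.4 p [0.5236 0.0226 0.1924] x [-0.005  0.004 -1.   ] y [0.02  1.    0.004] z [ 1.    -0.02  -0.005] F [0.5 0.7 0.7] gap 0.634 j6 [-0.07  0.03  1.4   0.    1.71 -1.62]
t=20.4 trans [-0.82  6.04 14.92] turn [28.83 -0.36 -0.13]
```

>>> {"method": "carry_out", "body": {"series": [{"translation": [0, 1.5, 3.7], "turn": [0, 0, 0]}, {"translation": [0, 1.5, 3.7], "turn": [0, 0, 0]}, {"translation": [0, 1.5, 3.7], "turn": [0, 0, 0]}, {"translation": [0, 1.5, 3.7], "turn": [0, 0, 0]}, {"translation": [0, 0, 0], "turn": [8, 0, 0]}, {"translation": [0, 0, 0], "turn": [8, 0, 0]}, {"translation": [0, 0, 0], "turn": [8, 0, 0]}, {"translation": [0, 0, 0], "turn": [5, 0, 0]}]}}

```text
time: 21.2
tool_pos: [0.6765, 0.0893, 0.1775]
ee_rot: [0.674, 0.185, 0.689, -0.188]
contact_force: [0.9, -0.2, 0.0]
finger_gap: 0.639
```

```bash
python3 -c "
from h import *
ps();p,d,m=grab('wrist','w15.png');plan([.674,.08,.2],60);np.savez('w15.npz',p=p,d=d,**{k:np.array(v) for k,v in m.items()})"
```

```text
t 21.2 p [0.6765 0.0893 0.1775] x [-0.022  0.002 -1.   ] y [ 0.51   0.86  -0.009] z [ 0.86 -0.51 -0.02] F [ 0.9 -0.2  0. ] gap 0.639 j6 [ 0.05  0.41  0.98  0.    1.77 -0.99]
t=21.2 trans [-2.29 -0.93  0.22] turn [-0.74 -1.16  0.54]
```

View pics/w15.png

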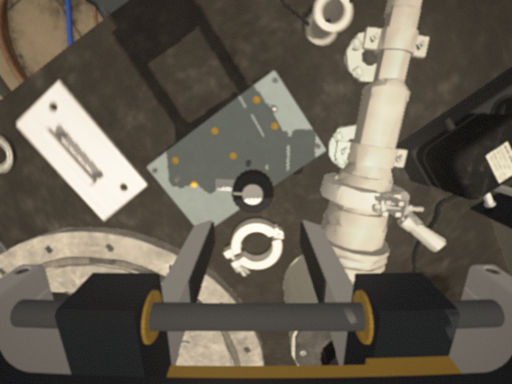

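Run:
```python
from h import *
z=np.load('w15.npz');m={k:z[k] for k in('K','dist','camera_from_world')};d=z['d']
W=cloud(d,m);k=(W[...,2]>.09)&(W[...,2]<.11)&(np.hypot(W[...,0]-.67,W[...,1]-.08)<.04)
print(k.sum());P=W[k];c,r=cv2.minEnclosingCircle((P[:,:2]*1000).astype(np.float32));print(c,r,P.mean(0))
v,u=np.nonzero(k);print(u.min(),u.max(),v.min(),v.max())
print(onplane([((u.min()+u.max())/2,(v.min()+v.max())/2)],m,.101))
plan([.674,.08,.2],60)
```

```text
1352
(674.6727294921875, 82.52214813232422) 22.721271514892578 [0.67323938 0.08353954 0.10114848]
231 272 171 212
[[0.67240643 0.08354791 0.101     ]]
t=21.2 trans [-2.29 -0.93  0.22] turn [-0.74 -1.16  0.54]
```

>>> {"method": "carry_out", "body": {"series": [{"translation": [1, -0.7, 0.1], "turn": [0, -1.1, 0.5]}, {"translation": [2, 0, 0], "turn": [0, 0, 0]}, {"translation": [2, 0, 0], "turn": [0, 0, 0]}, {"translation": [0, 0, 0], "turn": [0, 0, 0]}]}}

```text
time: 21.65
tool_pos: [0.674, 0.0811, 0.1233]
ee_rot: [0.682, 0.185, 0.683, -0.186]
contact_force: [0.0, 0.3, -0.8]
finger_gap: 0.639
```

```bash
python3 -c "
from h import *
ps();p,d,m=grab('wrist','w16.png');plan([.6735,.0828,.076],60)"
```

```text
t 21.65 p [0.674  0.0811 0.1233] x [-0.002 -0.001 -1.   ] y [ 0.506  0.863 -0.002] z [ 0.863 -0.506 -0.001] F [ 0.   0.3 -0.8] gap 0.639 j6 [ 0.04  0.39  1.11 -0.    1.64 -1.  ]
t=21.7 trans [ 4.92  0.08 -0.21] turn [-0.4   0.09  0.04]
```

View pics/w16.png

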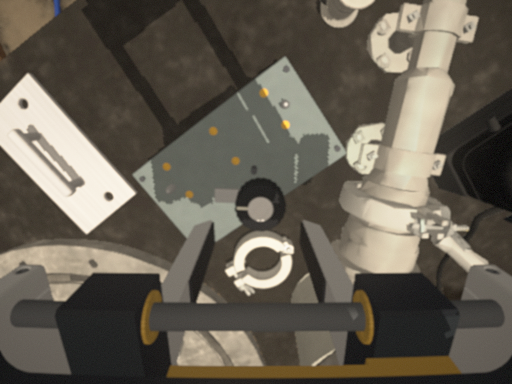

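>>> {"method": "carry_out", "body": {"series": [{"translation": [1.5, 0.1, -0.2], "turn": [0, 0, 0]}, {"translation": [1.5, 0, 0], "turn": [0, 0, 0]}, {"translation": [1.2, 0, 0], "turn": [0, 0, 0]}, {"translation": [0.4, 0, 0], "turn": [0, 0, 0]}, {"translation": [0, 0, 0], "turn": [0, 0, 0]}]}}

```text
time: 22.2
tool_pos: [0.6752, 0.083, 0.0778]
ee_rot: [0.684, 0.185, 0.681, -0.185]
contact_force: [-0.7, 0.0, 1.2]
finger_gap: 0.637
```

```bash
python3 -c "
from h import *
ps();plan([.6735,.0828,.076],60)"
```

```text
t 22.2 p [0.6752 0.083  0.0778] x [ 0.005 -0.001 -1.   ] y [0.505 0.863 0.001] z [ 0.863 -0.505  0.005] F [-0.7  0.   1.2] gap 0.637 j6 [ 0.04  0.41  1.18 -0.    1.55 -1.  ]
t=22.2 trans [ 0.18 -0.11 -0.14] turn [-0.3   0.28 -0.07]
```

>>> {"method": "carry_out", "body": {"series": [{"translation": [0.1, -0.1, -0.1], "turn": [0, 0.3, 0]}, {"translation": [0, 0, 0], "turn": [0, 0, 0]}, {"translation": [0, 0, 0], "turn": [0, 0, 0]}, {"translation": [0, 0, 0], "turn": [0, 0, 0]}], "gripper": 3.9}}

```text
time: 22.6
tool_pos: [0.6747, 0.0827, 0.0783]
ee_rot: [0.683, 0.186, 0.682, -0.184]
contact_force: [0.3, -0.7, 0.3]
finger_gap: 0.419
```

```bash
python3 -c "
from h import *
ps()"
```

```text
t 22.6 p [0.6747 0.0827 0.0783] x [ 0.003  0.002 -1.   ] y [0.504 0.863 0.003] z [ 0.863 -0.504  0.001] F [ 0.3 -0.7  0.3] gap 0.419 j6 [ 0.04  0.41  1.18  0.    1.55 -1.  ]
```

```bash
python3 -c "
from h import *
W=np.load('W.npy')
k=(W[...,2]>.13)&(W[...,0]>.6)&(W[...,0]<.85)&(W[...,1]<.25)&(W[...,1]>-.1)
P=W[k];r=np.hypot(P[:,0]-.674,P[:,1]-.08);i=np.argsort(r)
print(np.round(np.c_[P[i],r[i]][:200:12],3))
p,d,m=grab('wrist','w17.png');p,d,m=grab('scene');cv2.imwrite('pics/s17.png',cv2.resize(p[130:260,120:320,::-1],None,fx=4,fy=4,interpolation=cv2.INTER_CUBIC))"
```

```text
[[0.738 0.182 0.133 0.121]
 [0.74  0.193 0.136 0.131]
 [0.756 0.2   0.133 0.146]
 [0.824 0.088 0.133 0.15 ]
 [0.828 0.074 0.131 0.154]
 [0.827 0.109 0.132 0.155]
 [0.831 0.082 0.137 0.157]
 [0.832 0.056 0.136 0.16 ]
 [0.835 0.089 0.135 0.161]
 [0.768 0.213 0.132 0.163]
 [0.774 0.211 0.143 0.165]
 [0.837 0.112 0.13  0.166]
 [0.842 0.089 0.134 0.168]
 [0.839 0.118 0.133 0.169]
 [0.841 0.115 0.135 0.171]
 [0.845 0.095 0.133 0.172]
 [0.847 0.092 0.135 0.174]]
```

View pics/w17.png

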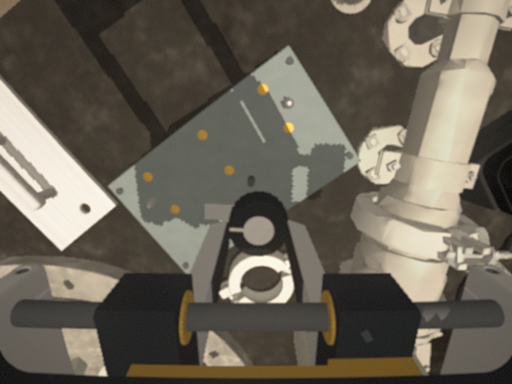

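View pics/s17.png

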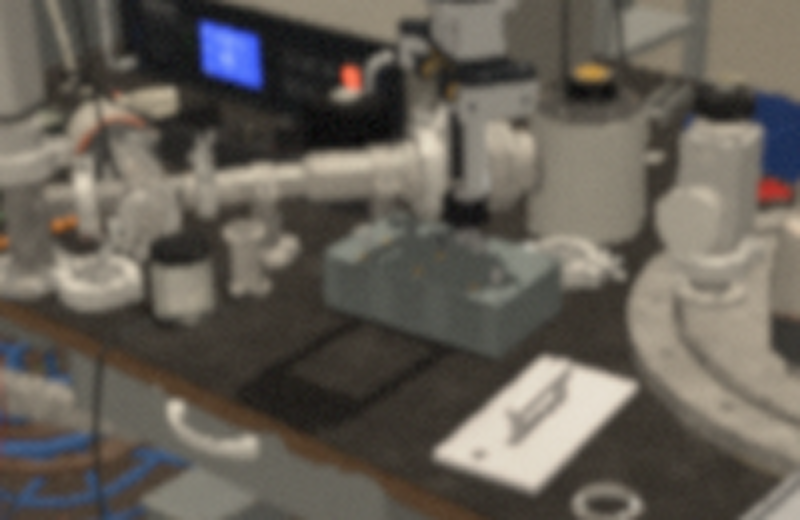

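>>> {"method": "carry_out", "body": {"series": [{"translation": [0, 0, 0], "turn": [0, 0, 0]}, {"translation": [0, 0, 0], "turn": [0, 0, 0]}, {"translation": [0, 0, 0], "turn": [7.8, 0, 0]}, {"translation": [0, 0, 0], "turn": [7.8, 0, 0]}, {"translation": [0, 0, 0], "turn": [7.8, 0, 0]}, {"translation": [0, 0, 0], "turn": [7.8, 0, 0]}, {"translation": [0, 0, 0], "turn": [7.8, 0, 0]}, {"translation": [0, 0, 0], "turn": [7.8, 0, 0]}], "gripper": 6.0}}

```text
time: 23.5
tool_pos: [0.675, 0.0828, 0.0791]
ee_rot: [0.547, 0.451, 0.545, -0.448]
contact_force: [-0.4, 0.1, 0.6]
finger_gap: 0.641
```

>>> {"method": "carry_out", "body": {"series": [{"translation": [0, 0, 0], "turn": [7.8, 0, 0]}, {"translation": [0, 0, 0], "turn": [0, 0, 0]}]}}

```text
time: 23.7
tool_pos: [0.6751, 0.0828, 0.0792]
ee_rot: [0.513, 0.488, 0.512, -0.486]
contact_force: [-0.1, -0.4, 0.1]
finger_gap: 0.638
```

```bash
python3 -c "
from h import *
ps();plan([.6737,.0828,.070],5)"
```

```text
t 23.7 p [0.6751 0.0828 0.0792] x [ 0.004  0.002 -1.   ] y [0.999 0.051 0.004] z [ 0.051 -0.999 -0.001] F [-0.1 -0.4  0.1] gap 0.638 j6 [ 0.04  0.41  1.18  0.    1.55 -0.01]
t=23.7 trans [ 0.92 -0.14 -0.  ] turn [-2.07 -0.08 -0.23]
```

>>> {"method": "carry_out", "body": {"series": [{"translation": [0.4, -0.1, 0], "turn": [0, 0, 0]}, {"translation": [0.4, 0, 0], "turn": [0, 0, 0]}, {"translation": [0.1, 0, 0], "turn": [0, 0, 0]}]}}

```text
time: 24.0
tool_pos: [0.674, 0.0828, 0.0696]
ee_rot: [0.515, 0.487, 0.513, -0.484]
contact_force: [0.3, 0.7, 0.2]
finger_gap: 0.638
```

>>> {"method": "carry_out", "body": {"series": [{"translation": [0, 0, 0], "turn": [0, 0, 0]}, {"translation": [0, 0, 0], "turn": [0, 0, 0]}, {"translation": [0, 0, 0], "turn": [0, 0, 0]}, {"translation": [0, 0, 0], "turn": [0, 0, 0]}], "gripper": 3.5}}

```text
time: 24.4
tool_pos: [0.6755, 0.0829, 0.0689]
ee_rot: [0.516, 0.487, 0.513, -0.483]
contact_force: [-0.3, 0.7, 0.8]
finger_gap: 0.455
```

```bash
python3 -c "
from h import *
ps()"
```

```text
t 24.4 p [0.6755 0.0829 0.0689] x [ 0.007  0.002 -1.   ] y [0.998 0.059 0.007] z [ 0.059 -0.998 -0.002] F [-0.3  0.7  0.8] gap 0.455 j6 [ 0.04  0.41  1.19  0.    1.53 -0.02]
```

>>> {"method": "carry_out", "body": {"series": [{"translation": [0, 0, 0], "turn": [-7.5, 0, 0]}, {"translation": [0, 0, 0], "turn": [-7.5, 0, 0]}, {"translation": [0, 0, 0], "turn": [-7.5, 0, 0]}, {"translation": [0, 0, 0], "turn": [-7.5, 0, 0]}, {"translation": [0, 0, 0], "turn": [-7.5, 0, 0]}, {"translation": [0, 0, 0], "turn": [-7.5, 0, 0]}, {"translation": [0, 0, 0], "turn": [-7.5, 0, 0]}, {"translation": [0, 0, 0], "turn": [0, 0, 0]}]}}

```text
time: 25.2
tool_pos: [0.6759, 0.0832, 0.0689]
ee_rot: [0.682, 0.196, 0.678, -0.193]
contact_force: [1.2, 0.1, -0.6]
finger_gap: 0.456
```

```bash
python3 -c "
from h import *
ps();print(st()[0]['moment']);p,d,m=grab('wrist','w18.png')"
```

```text
t 25.2 p [0.6759 0.0832 0.0689] x [ 0.007  0.002 -1.   ] y [0.529 0.849 0.006] z [ 0.849 -0.529  0.005] F [ 1.2  0.1 -0.6] gap 0.456 j6 [ 0.04  0.41  1.19  0.    1.53 -0.98]
[-0.09645228 -0.14815868  0.02936983]
```

View pics/w18.png

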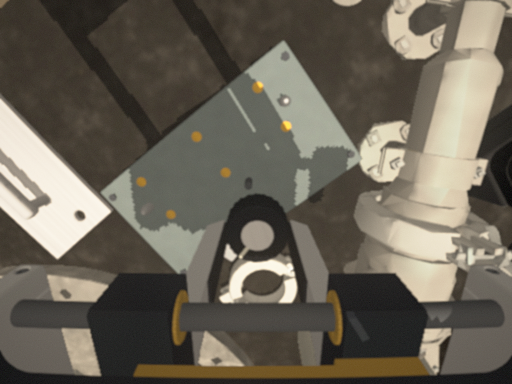

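>>> {"method": "carry_out", "body": {"series": [{"translation": [0, 0, 0], "turn": [0, 0, 0]}, {"translation": [0, 0, 0], "turn": [0, 0, 0]}, {"translation": [-2, 0, 0], "turn": [0, 0, 0]}, {"translation": [-4, 0, 0], "turn": [0, 0, 0]}, {"translation": [-4, 0, 0], "turn": [0, 0, 0]}, {"translation": [-4, 0, 0], "turn": [0, 0, 0]}, {"translation": [0, 0, -4], "turn": [0, 0, 0]}, {"translation": [0, 0, -4], "turn": [0, 0, 0]}], "gripper": 6.0}}

```text
time: 26.05
tool_pos: [0.6073, 0.1238, 0.2112]
ee_rot: [0.677, 0.202, 0.678, -0.201]
contact_force: [0.4, -0.0, -0.4]
finger_gap: 0.639
```

```bash
python3 -c "
from h import *
ps();p,d,m=grab('wrist','w19.png');plan([.53,-.01,.22],0)"
```

```text
t 26.05 p [0.6073 0.1238 0.2112] x [-0.001  0.002 -1.   ] y [0.546 0.838 0.001] z [ 0.838 -0.546 -0.002] F [ 0.4 -0.  -0.4] gap 0.639 j6 [ 0.11  0.24  1.13  0.    1.77 -0.88]
t=26.1 trans [ -0.74 -15.51   1.36] turn [ 5.718e+01 -3.100e-01  3.000e-02]
```

View pics/w19.png

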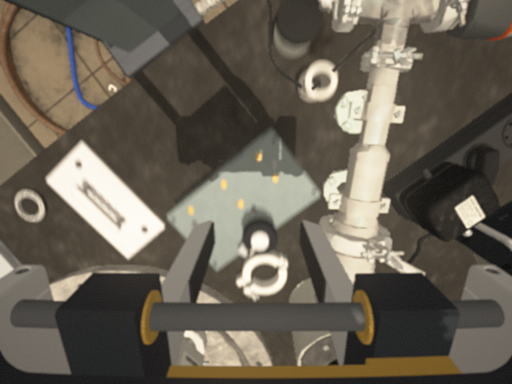

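>>> {"method": "carry_out", "body": {"series": [{"translation": [0, -4, 0], "turn": [-8, 0, 0]}, {"translation": [0, -4, 0], "turn": [-8, 0, 0]}, {"translation": [0, -3, 0], "turn": [-8, 0, 0]}, {"translation": [0, -3, 0], "turn": [-8, 0, 0]}, {"translation": [0, -3, 0], "turn": [-8, 0, 0]}, {"translation": [0, -4, 0], "turn": [0, 0, 0]}, {"translation": [0, -4, 0], "turn": [0, 0, 0]}], "gripper": 4.0}}

```text
time: 26.8
tool_pos: [0.5594, -0.1099, 0.2152]
ee_rot: [0.705, -0.055, 0.705, 0.059]
contact_force: [1.1, -0.4, 0.2]
finger_gap: 0.428
```

```bash
python3 -c "
from h import *
ps();p,d,m=grab('wrist','w20.png');plan([.53,-.109,.15],96.8);np.savez('w20.npz',p=p,d=d,**{k:np.array(v) for k,v in m.items()})"
```

```text
t 26.8 p [ 0.5594 -0.1099  0.2152] x [-0.     0.006 -1.   ] y [-0.161  0.987  0.006] z [0.987 0.161 0.001] F [ 1.1 -0.4  0.2] gap 0.428 j6 [-0.3   0.13  1.25  0.01  1.76 -2.03]
t=26.9 trans [ 6.44  1.21 -2.82] turn [ 2.09 -0.04 -0.02]
```

View pics/w20.png

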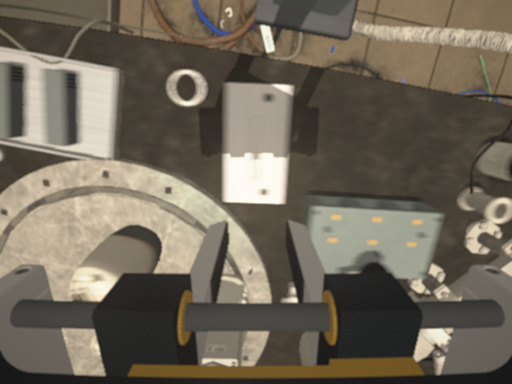

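```bash
python3 -c "
from h import *
z=np.load('w20.npz');m={k:z[k] for k in('K','dist','camera_from_world')};W=cloud(z['d'],m)
c=z['p'][70:290,200:450,::-1].astype(float)
c=np.clip((c/255)**.7*255,0,255).astype(np.uint8)
cv2.imwrite('pics/w20c.png',cv2.resize(c,None,fx=2.7,fy=2.7,interpolation=cv2.INTER_CUBIC))
k=(W[...,2]>.03)&(W[...,2]<.045)&(np.abs(W[...,1]+.11)<.05)&(np.abs(W[...,0]-.53)<.08)
P=W[k];print(k.sum(),P.mean(0)); r=cv2.minAreaRect((P[:,:2]*1000).astype(np.float32));print(r)"
```

```text
561 [ 0.52734088 -0.11184253  0.03782152]
((528.7347412109375, -111.60681915283203), (88.4195556640625, 11.98946475982666), 6.948819160461426)
```

View pics/w20c.png

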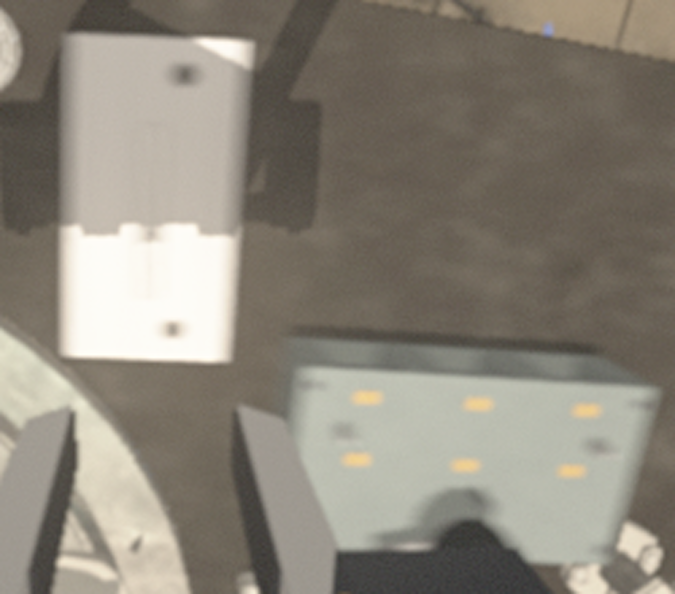

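>>> {"method": "carry_out", "body": {"series": [{"translation": [2, 0.3, -3.0], "turn": [2, 0, 0]}, {"translation": [4, 0, 0], "turn": [0, 0, 0]}, {"translation": [4, 0, 0], "turn": [0, 0, 0]}, {"translation": [0, 0, 0], "turn": [0, 0, 0]}, {"translation": [0, 0, 0], "turn": [0, 0, 0]}], "gripper": 4.0}}

```text
time: 27.35
tool_pos: [0.5293, -0.1226, 0.1144]
ee_rot: [0.707, -0.038, 0.705, 0.037]
contact_force: [-0.0, 0.4, 0.5]
finger_gap: 0.421
```

```bash
python3 -c "
from h import *
ps();p,d,m=grab('wrist','w21.png');W=cloud(d,m)
k=(W[...,2]>.03)&(W[...,2]<.045)&(np.abs(W[...,1]+.11)<.05)&(np.abs(W[...,0]-.53)<.08)
P=W[k];print(k.sum(),P.mean(0)); r=cv2.minAreaRect((P[:,:2]*1000).astype(np.float32));print(r)
plan([.5287,-.1116,.013],96.95)"
```

```text
t 27.35 p [ 0.5293 -0.1226  0.1144] x [ 0.003 -0.001 -1.   ] y [-0.107  0.994 -0.001] z [0.994 0.107 0.002] F [-0.   0.4  0.5] gap 0.421 j6 [-0.33  0.09  1.49 -0.    1.55 -2.01]
897 [ 0.52627097 -0.11184161  0.03788532]
((528.3795166015625, -111.7082748413086), (88.6675033569336, 11.342702865600586), 7.122792720794678)
t=27.4 trans [10.12  1.09  0.05] turn [-0.81  0.1   0.07]
```

View pics/w21.png

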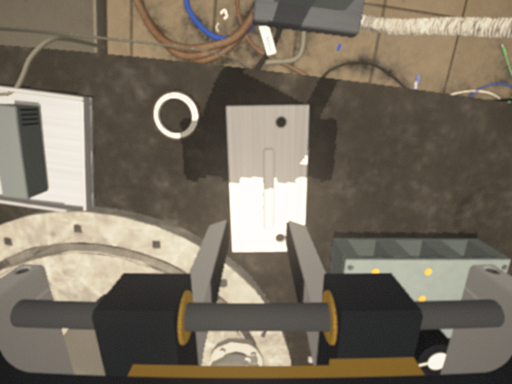

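>>> {"method": "carry_out", "body": {"series": [{"translation": [2, 1.1, 0], "turn": [-0.8, 0, 0]}, {"translation": [3, 0, 0], "turn": [0, 0, 0]}, {"translation": [3, 0, 0], "turn": [0, 0, 0]}, {"translation": [0, 0, 0], "turn": [0, 0, 0]}]}}

```text
time: 27.8
tool_pos: [0.5373, -0.113, 0.0447]
ee_rot: [0.713, -0.046, 0.698, 0.04]
contact_force: [-0.3, 0.0, -0.2]
finger_gap: 0.426
```

```bash
python3 -c "
from h import *
ps();p,d,m=grab('wrist','w22.png')
plan([.5285,-.1116,.013],97)"
```

```text
t 27.8 p [ 0.5373 -0.113   0.0447] x [ 0.022 -0.007 -1.   ] y [-0.122  0.993 -0.01 ] z [0.992 0.122 0.021] F [-0.3  0.  -0.2] gap 0.426 j6 [-0.31  0.13  1.59 -0.    1.39 -2.  ]
t=27.9 trans [ 3.43  0.38 -1.14] turn [-0.01  1.46  0.69]
```

View pics/w22.png

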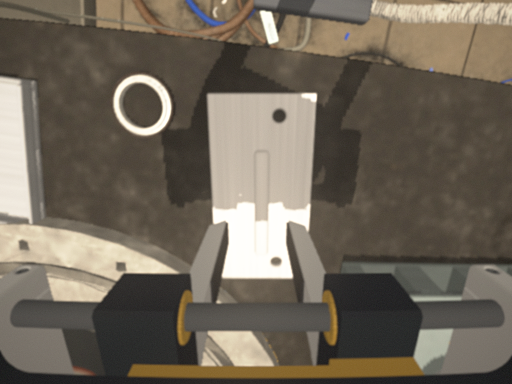

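>>> {"method": "carry_out", "body": {"series": [{"translation": [0.8, 0.3, -0.9], "turn": [0, 1.4, 0.7]}, {"translation": [1.0, 0, 0], "turn": [0, 0, 0]}, {"translation": [0.6, 0, 0], "turn": [0, 0, 0]}, {"translation": [0.3, 0, 0], "turn": [0, 0, 0]}, {"translation": [0, 0, 0], "turn": [0, 0, 0]}]}}

```text
time: 28.35
tool_pos: [0.5355, -0.1136, 0.0272]
ee_rot: [0.71, -0.045, 0.702, 0.042]
contact_force: [-0.1, -0.3, 0.5]
finger_gap: 0.427
```

```bash
python3 -c "
from h import *
ps()
plan([.5285,-.1116,.013],97)"
```

```text
t 28.35 p [ 0.5355 -0.1136  0.0272] x [ 0.012 -0.003 -1.   ] y [-0.122  0.993 -0.005] z [0.992 0.122 0.012] F [-0.1 -0.3  0.5] gap 0.427 j6 [-0.31  0.15  1.61  0.    1.37 -2.01]
t=28.4 trans [ 1.41  0.29 -0.69] turn [-0.01  0.68  0.28]
```

>>> {"method": "carry_out", "body": {"series": [{"translation": [0.6, 0.3, -0.7], "turn": [0, 0.7, 0.3]}, {"translation": [0.7, 0, -0.1], "turn": [0, 0, 0]}, {"translation": [0.2, 0, 0], "turn": [0, 0, 0]}, {"translation": [0, 0, 0], "turn": [0, 0, 0]}]}}

```text
time: 28.75
tool_pos: [0.5264, -0.1115, 0.0109]
ee_rot: [0.705, -0.043, 0.706, 0.043]
contact_force: [0.6, 0.4, -0.2]
finger_gap: 0.42
```

```bash
python3 -c "
from h import *
ps()
plan([.5285,-.1116,.013],97)"
```

```text
t 28.75 p [ 0.5264 -0.1115  0.0109] x [-0.002  0.001 -1.   ] y [-0.121  0.993  0.001] z [ 0.993  0.121 -0.002] F [ 0.6  0.4 -0.2] gap 0.42 j6 [-0.31  0.16  1.63  0.    1.35 -2.01]
t=28.8 trans [-0.21 -0.04  0.2 ] turn [-0.02 -0.09 -0.05]
```

>>> {"method": "carry_out", "body": {"series": [{"translation": [0, 0, 0.2], "turn": [0, 0, 0]}, {"translation": [0, 0, 0], "turn": [0, 0, 0]}, {"translation": [0, 0, 0], "turn": [0, 0, 0]}, {"translation": [0, 0, 0], "turn": [0, 0, 0]}, {"translation": [0, 0, 0], "turn": [0, 0, 0]}], "gripper": 0.5}}

```text
time: 29.25
tool_pos: [0.5294, -0.1112, 0.0117]
ee_rot: [0.706, -0.043, 0.706, 0.043]
contact_force: [0.4, 0.2, -0.1]
finger_gap: 0.06
```

```bash
python3 -c "
from h import *
ps()"
```

```text
t 29.25 p [ 0.5294 -0.1112  0.0117] x [-0.     0.001 -1.   ] y [-0.122  0.993  0.001] z [ 0.993  0.122 -0.   ] F [ 0.4  0.2 -0.1] gap 0.06 j6 [-0.31  0.16  1.63  0.    1.35 -2.  ]
```

```bash
python3 -c "
from h import *
ps();p,d,m=grab('wrist','w23.png');p,d,m=grab('scene');cv2.imwrite('pics/s23.png',cv2.resize(p[150:290,200:360,::-1],None,fx=4,fy=4,interpolation=cv2.INTER_CUBIC))"
```

```text
t 29.25 p [ 0.5294 -0.1112  0.0117] x [-0.     0.001 -1.   ] y [-0.122  0.993  0.001] z [ 0.993  0.122 -0.   ] F [ 0.4  0.2 -0.1] gap 0.06 j6 [-0.31  0.16  1.63  0.    1.35 -2.  ]
```

View pics/w23.png

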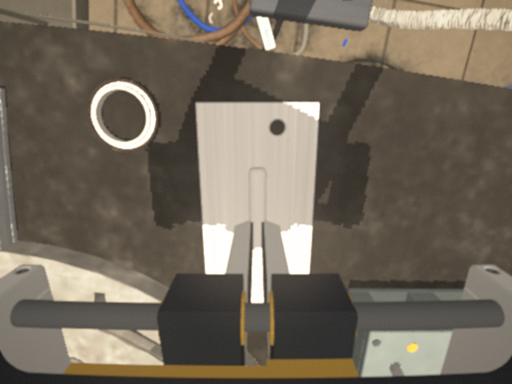

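View pics/s23.png

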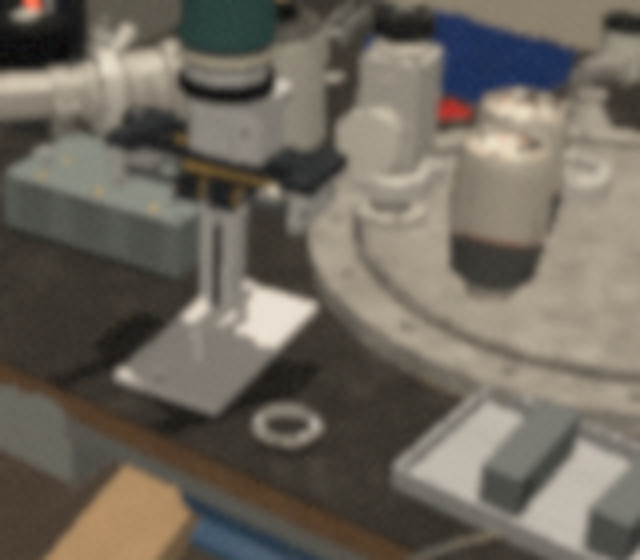

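>>> {"method": "carry_out", "body": {"series": [{"translation": [-0.7, 0, 0], "turn": [0, 0, 0]}, {"translation": [-0.8, 0, 0], "turn": [0, 0, 0]}, {"translation": [-0.8, 0, 0], "turn": [0, 0, 0]}, {"translation": [0, 0, 0], "turn": [0, 0, 0]}]}}

```text
time: 29.75
tool_pos: [0.5294, -0.1114, 0.0367]
ee_rot: [0.706, -0.043, 0.706, 0.043]
contact_force: [0.7, -0.4, 0.6]
finger_gap: 0.051
```

```bash
python3 -c "
from h import *
ps();p,d,m=grab('wrist','w24.png');W=cloud(d,m);print(W[190,220],W[190,300],W[185,258])"
```

```text
t 29.75 p [ 0.5294 -0.1114  0.0367] x [ 0.  0. -1.] y [-0.122  0.993  0.   ] z [0.993 0.122 0.   ] F [ 0.7 -0.4  0.6] gap 0.051 j6 [-0.31  0.14  1.6   0.    1.4  -2.01]
[ 0.51913206 -0.14614773  0.00593155] [ 0.51044377 -0.07569591  0.00605387] [ 0.50139498 -0.11447143  0.03960733]
```

View pics/w24.png

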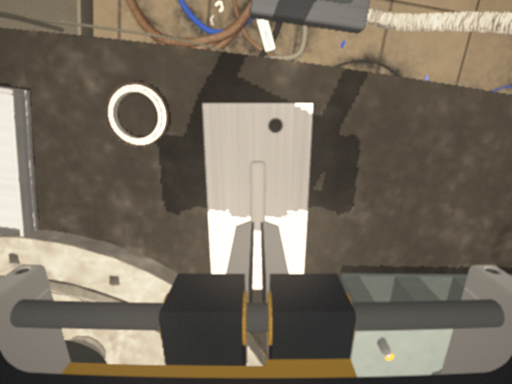

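Run:
```python
from h import *
p,d,m=grab('scene');W=cloud(d,m)
c=proj([[.5294,-.1114,.0367],[.5294,-.1114,.0557]],m);print(c)
u0,v0=c[0].astype(int)
for v in range(v0-25,v0+12,2):
    print(v,[tuple(np.round(W[v,u],3)) for u in range(u0-6,u0+7,4)])
cv2.imwrite('pics/s25.png',cv2.resize(p[v0-60:v0+40,u0-60:u0+60,::-1],None,fx=6,fy=6,interpolation=cv2.INTER_CUBIC))
```

```text
[[254.85923062 226.19743211]
 [254.96848906 221.03579741]]
201 [(np.float64(0.626), np.float64(-0.011), np.float64(0.057)), (np.float64(0.52), np.float64(-0.105), np.float64(0.129)), (np.float64(0.525), np.float64(-0.117), np.float64(0.131)), (np.float64(0.534), np.float64(-0.125), np.float64(0.13))]
203 [(np.float64(0.62), np.float64(-0.015), np.float64(0.053)), (np.float64(0.521), np.float64(-0.105), np.float64(0.121)), (np.float64(0.523), np.float64(-0.119), np.float64(0.125)), (np.float64(0.535), np.float64(-0.125), np.float64(0.122))]
205 [(np.float64(0.62), np.float64(-0.015), np.float64(0.045)), (np.float64(0.522), np.float64(-0.104), np.float64(0.114)), (np.float64(0.524), np.float64(-0.118), np.float64(0.117)), (np.float64(0.533), np.float64(-0.126), np.float64(0.116))]
207 [(np.float64(0.619), np.float64(-0.016), np.float64(0.037)), (np.float64(0.522), np.float64(-0.104), np.float64(0.107)), (np.float64(0.521), np.float64(-0.12), np.float64(0.112)), (np.float64(0.538), np.float64(-0.124), np.float64(0.107))]
209 [(np.float64(0.619), np.float64(-0.016), np.float64(0.03)), (n
[... 2891 characters left out ...]
t64(-0.116), np.float64(0.033)), (np.float64(0.529), np.float64(-0.101), np.float64(0.007)), (np.float64(0.535), np.float64(-0.113), np.float64(0.009)), (np.float64(0.544), np.float64(-0.122), np.float64(0.008))]
235 [(np.float64(0.491), np.float64(-0.113), np.float64(0.024)), (np.float64(0.516), np.float64(-0.111), np.float64(0.01)), (np.float64(0.527), np.float64(-0.119), np.float64(0.008)), (np.float64(0.534), np.float64(-0.129), np.float64(0.008))]
237 [(np.float64(0.492), np.float64(-0.112), np.float64(0.015)), (np.float64(0.509), np.float64(-0.115), np.float64(0.008)), (np.float64(0.516), np.float64(-0.126), np.float64(0.008)), (np.float64(0.522), np.float64(-0.138), np.float64(0.01))]
```

View pics/s25.png

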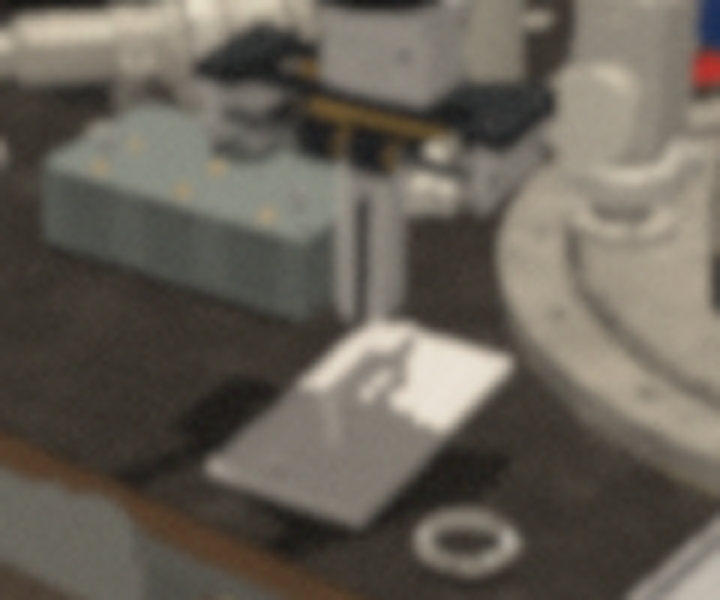

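>>> {"method": "carry_out", "body": {"series": [{"translation": [0, 0, 0], "turn": [0, 0, 0]}, {"translation": [0, 0, 0], "turn": [0, 0, 0]}, {"translation": [0, 0, 0], "turn": [0, 0, 0]}, {"translation": [1.2, 0, 0], "turn": [0, 0, 0]}, {"translation": [1.2, 0, 0], "turn": [0, 0, 0]}, {"translation": [1.0, 0, 0], "turn": [0, 0, 0]}, {"translation": [0, 0, 0], "turn": [0, 0, 0]}], "gripper": 4.0}}

```text
time: 30.55
tool_pos: [0.5265, -0.1104, -0.004]
ee_rot: [0.704, -0.042, 0.708, 0.044]
contact_force: [0.2, -0.3, 0.1]
finger_gap: 0.419
```

```bash
python3 -c "
from h import *
ps()
p,d,m=grab('wrist','w25.png');W=cloud(d,m)
k=(W[...,2]>.03)&(W[...,2]<.045)&(np.abs(W[...,1]+.11)<.02)&(np.abs(W[...,0]-.53)<.08)
P=W[k];r=cv2.minAreaRect((P[:,:2]*1000).astype(np.float32));print(r)
plan([.5285,-.1116,-.011],97)"
```

```text
t 30.55 p [ 0.5265 -0.1104 -0.004 ] x [-0.006  0.002 -1.   ] y [-0.121  0.993  0.003] z [ 0.993  0.121 -0.006] F [ 0.2 -0.3  0.1] gap 0.419 j6 [-0.31  0.18  1.65  0.    1.33 -2.01]
((527.7396240234375, -103.32622528076172), (89.6194839477539, 29.378623962402344), 6.476637840270996)
t=30.6 trans [ 0.77 -0.12  0.15] turn [-0.02 -0.29 -0.15]
```

View pics/w25.png

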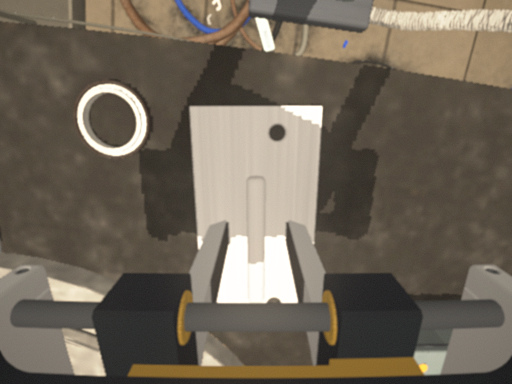

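>>> {"method": "carry_out", "body": {"series": [{"translation": [0.4, -0.1, 0.2], "turn": [0, -0.3, 0]}, {"translation": [0.4, 0, 0], "turn": [0, 0, 0]}, {"translation": [0, 0, 0], "turn": [0, 0, 0]}]}}

```text
time: 30.9
tool_pos: [0.5297, -0.1116, -0.0116]
ee_rot: [0.706, -0.042, 0.705, 0.044]
contact_force: [0.1, -0.2, -0.7]
finger_gap: 0.424
```

>>> {"method": "carry_out", "body": {"series": [{"translation": [0, 0, 0], "turn": [0, 0, 0]}, {"translation": [0, 0, 0], "turn": [0, 0, 0]}, {"translation": [0, 0, 0], "turn": [0, 0, 0]}, {"translation": [0, 0, 0], "turn": [0, 0, 0]}, {"translation": [0, 0, 0], "turn": [0, 0, 0]}], "gripper": 0.4}}

```text
time: 31.4
tool_pos: [0.5305, -0.1117, -0.0106]
ee_rot: [0.707, -0.042, 0.705, 0.044]
contact_force: [0.7, -0.3, -1.3]
finger_gap: 0.127
```

```bash
python3 -c "
from h import *
ps()
plan([.5285,-.1116,-.011],97)"
```

```text
t 31.4 p [ 0.5305 -0.1117 -0.0106] x [ 0.003  0.002 -1.   ] y [-0.121  0.993  0.002] z [0.993 0.121 0.003] F [ 0.7 -0.3 -1.3] gap 0.127 j6 [-0.31  0.18  1.65  0.    1.31 -2.01]
t=31.4 trans [ 0.04  0.03 -0.2 ] turn [-0.02  0.19 -0.09]
```

>>> {"method": "carry_out", "body": {"series": [{"translation": [-1, 0, 0], "turn": [0, 0, 0]}, {"translation": [-2, 0, 0], "turn": [0, 0, 0]}, {"translation": [-2.5, 0, 0], "turn": [0, 0, 0]}, {"translation": [-2.5, 0, 0], "turn": [0, 0, 0]}, {"translation": [-2.5, 0, 0], "turn": [0, 0, 0]}, {"translation": [-1.5, 0, 0], "turn": [0, 0, 0]}, {"translation": [0, 0, 0], "turn": [0, 0, 0]}]}}

```text
time: 32.1
tool_pos: [0.527, -0.1111, 0.1131]
ee_rot: [0.704, -0.041, 0.707, 0.045]
contact_force: [0.5, -0.3, -2.2]
finger_gap: 0.123
```

```bash
python3 -c "
from h import *
ps();p,d,m=grab('wrist','w26.png')
plan([.58,.075,.11],5.5)"
```

```text
t 32.1 p [ 0.527  -0.1111  0.1131] x [-0.005  0.004 -1.   ] y [-0.121  0.993  0.005] z [ 0.993  0.121 -0.004] F [ 0.5 -0.3 -2.2] gap 0.123 j6 [-0.31  0.09  1.5   0.    1.56 -2.01]
t=32.1 trans [ 0.24 17.8   7.57] turn [-8.852e+01 -2.000e-02 -5.000e-01]
```

View pics/w26.png

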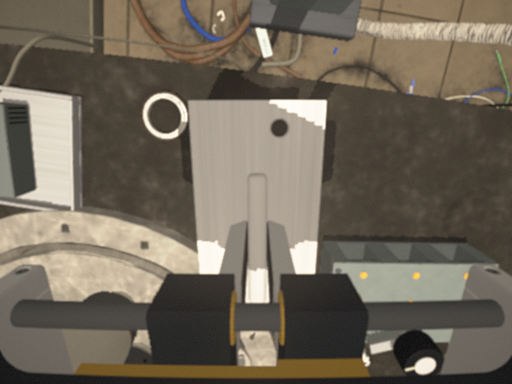

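>>> {"method": "carry_out", "body": {"series": [{"translation": [0, 0, 0], "turn": [5, 0, 0]}, {"translation": [0, 0, 0], "turn": [8.4, 0, 0]}, {"translation": [0, 0, 0], "turn": [8.4, 0, 0]}, {"translation": [0, 0, 0], "turn": [8.4, 0, 0]}, {"translation": [0, 0, 0], "turn": [8.4, 0, 0]}, {"translation": [0, 0, 0], "turn": [8.4, 0, 0]}, {"translation": [0, 0, 0], "turn": [8.4, 0, 0]}, {"translation": [0, 0, 0], "turn": [8.4, 0, 0]}]}}

```text
time: 32.95
tool_pos: [0.5183, -0.1083, 0.0985]
ee_rot: [0.606, 0.344, 0.628, -0.347]
contact_force: [-0.5, -0.0, -2.4]
finger_gap: 0.129
```

>>> {"method": "carry_out", "body": {"series": [{"translation": [0, 0, 0], "turn": [8.4, 0, 0]}, {"translation": [0, 0, 0], "turn": [8.4, 0, 0]}, {"translation": [0, 0, 0], "turn": [8.4, 0, 0]}, {"translation": [0, 0, 0], "turn": [2, 0, 0]}, {"translation": [0, 0, 0], "turn": [0, 0, 0]}]}}

```text
time: 33.45
tool_pos: [0.5124, -0.1065, 0.089]
ee_rot: [0.5, 0.478, 0.531, -0.49]
contact_force: [0.3, 0.1, -2.2]
finger_gap: 0.127
```

```bash
python3 -c "
from h import *
ps();p,d,m=grab('wrist','w27.png');p,d,m=grab('top','t27.png')
plan([.57,.075,.11],5.5)"
```

```text
t 33.45 p [ 0.5124 -0.1065  0.089 ] x [-0.044  0.017 -0.999] y [ 0.997  0.063 -0.043] z [ 0.062 -0.998 -0.019] F [ 0.3  0.1 -2.2] gap 0.127 j6 [-0.31  0.1   1.53  0.    1.55 -0.38]
t=33.5 trans [ -2.03   6.8  -17.8 ] turn [-1.88 -1.15  2.45]
```

View pics/w27.png

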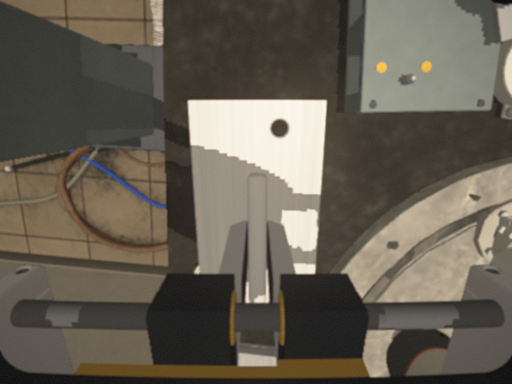

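>>> {"method": "carry_out", "body": {"series": [{"translation": [-2.5, 0, 0], "turn": [-1.9, -1.15, 2.45]}, {"translation": [-0.5, 1, -3], "turn": [0, 0, 0]}, {"translation": [-0.3, 2, -3.5], "turn": [0, 0, 0]}, {"translation": [-0.2, 2, -3.5], "turn": [0, 0, 0]}, {"translation": [-0.2, 2, -3.5], "turn": [0, 0, 0]}, {"translation": [0, 1, -3.5], "turn": [0, 0, 0]}, {"translation": [0, 0, 0], "turn": [0, 0, 0]}]}}

```text
time: 34.25
tool_pos: [0.5771, 0.0751, 0.1237]
ee_rot: [0.523, 0.474, 0.525, -0.475]
contact_force: [-0.3, -1.1, -2.1]
finger_gap: 0.122
```

```bash
python3 -c "
from h import *
ps();p,d,m=grab('wrist','w28.png')
plan([.6032,.0759,.11],5.5)"
```

```text
t 34.25 p [0.5771 0.0751 0.1237] x [-0.003  0.001 -1.   ] y [ 0.995  0.098 -0.003] z [ 0.098 -0.995 -0.001] F [-0.3 -1.1 -2.1] gap 0.122 j6 [ 0.03  0.18  1.38  0.    1.59 -0.07]
t=34.3 trans [ 1.36  2.65 -0.06] turn [0.04 0.07 0.2 ]
```

View pics/w28.png

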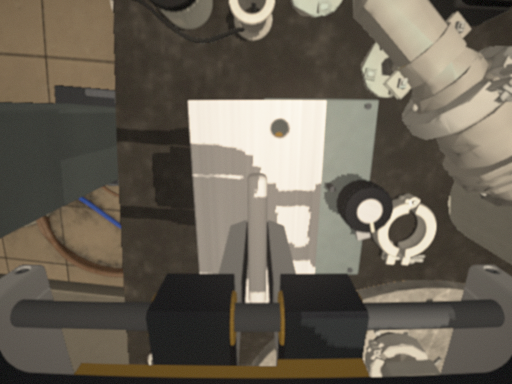

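Run:
```python
from h import *
a=cv2.imread('pics/w18.png');b=cv2.imread('pics/w28.png')
A=cv2.resize(a[80:130,250:320],None,fx=8,fy=8,interpolation=cv2.INTER_CUBIC)
B=cv2.resize(a[180:230,115:185],None,fx=8,fy=8,interpolation=cv2.INTER_CUBIC)
cv2.imwrite('pics/pins.png',np.hstack([A,B])[:, :800] if False else cv2.resize(np.hstack([A,B]),(800,286)))
cv2.imwrite('pics/hole.png',cv2.resize(b[90:150,180:360],None,fx=4.4,fy=4.4,interpolation=cv2.INTER_CUBIC))
```

```text
(no output)
```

View pics/pins.png

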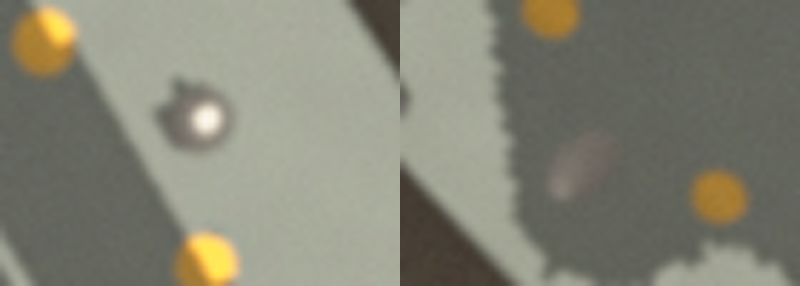

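View pics/hole.png

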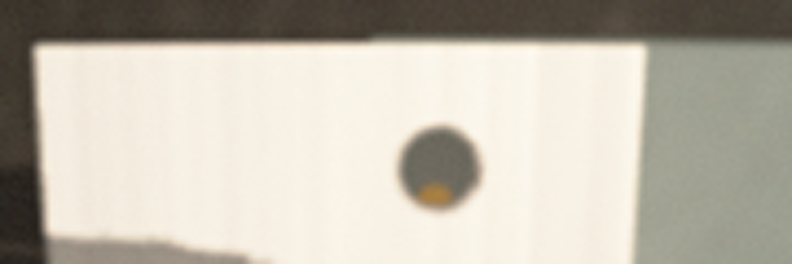

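```bash
cat > pinhole.py <<'E'
from h import *
m=imaging.camera_model('wrist');s,p,Rm=st()
T=np.linalg.inv(np.array(m['camera_from_world']))
Tt=np.eye(4);Tt[:3,:3]=Rm;Tt[:3,3]=p
TC=np.linalg.inv(Tt)@T   # tool->cam
np.save('TC.npy',TC)
def model(p,x,y):
    x=np.array(x,float);y=np.array(y,float);x/=np.linalg.norm(x);y-=x*(x@y);y/=np.linalg.norm(y)
    A=np.eye(4);A[:3,:3]=np.stack([x,y,np.cross(x,y)],1);A[:3,3]=p
    return dict(K=m['K'],dist=m['dist'],camera_from_world=np.linalg.inv(A@TC))
E
python3 - <<'E'
from pinhole import *
m18=model([.6759,.0832,.0689],[.007,.002,-1],[.529,.849,.006])
a=onplane([(286.2,100.65)],m18,.067)[0];b=onplane([(143.9,212.4)],m18,.067)[0]
print('pins',a,b,'mid',(a+b)/2,'len',np.linalg.norm(a-b),'yaw',np.degrees(np.arctan2(*(a-b)[[1,0]]))-90)
ps()
ztop=p[2]+.0166
h=onplane([(280,128)],m,ztop)[0]
d=Rm.T@(h-p)*1000;print('hole world',h,'tool frame mm',d)
W=None
c=onplane([(180+33/4.4,90+43/4.4),(180+646/4.4,90+42/4.4)],m,ztop);print('corners tool',[(Rm.T@(q-p)*1000).round(1) for q in c])
E
```

```text
pins [0.61165664 0.14755037 0.067     ] [0.62489041 0.0079541  0.067     ] mid [0.61827353 0.07775224 0.067     ] len 0.1402221459014186 yaw 5.415474909345875
t 34.3 p [0.5769 0.0728 0.1237] x [-0.003 -0.002 -1.   ] y [ 0.995  0.097 -0.003] z [ 0.097 -0.995  0.001] F [-0.2  0.2 -1.4] gap 0.123 j6 [ 0.03  0.18  1.38 -0.    1.59 -0.07]
hole world [0.58518844 0.14450772 0.14027015] tool frame mm [-16.73765467  15.13884189 -70.58146799]
corners tool [array([-16.5, -45.5, -88.7]), array([-16.9,  45.2, -88.9])]
```

>>> {"method": "carry_out", "body": {"series": [{"translation": [0, 1.4, 0], "turn": [0, 0, 0]}, {"translation": [0.5, 1.2, 0], "turn": [0, 0, 0]}, {"translation": [1.5, 0, 0], "turn": [0, 0, 0]}, {"translation": [1.5, 0, 0], "turn": [0, 0, 0]}, {"translation": [0, 0, 0], "turn": [0, 0, 0]}, {"translation": [0, 0, 0], "turn": [0, 0, 0]}]}}

```text
time: 34.9
tool_pos: [0.6005, 0.0697, 0.0828]
ee_rot: [0.521, 0.472, 0.524, -0.48]
contact_force: [0.2, -0.1, -3.1]
finger_gap: 0.128
```

```bash
python3 -c "
from h import *
ps();p,d,m=grab('wrist','w29.png')
plan([.6035,.0757,.062],5.4)"
```

```text
t 34.9 p [0.6005 0.0697 0.0828] x [-0.011 -0.005 -1.   ] y [ 0.996  0.094 -0.011] z [ 0.094 -0.996  0.004] F [ 0.2 -0.1 -3.1] gap 0.128 j6 [ 0.02  0.25  1.37 -0.    1.53 -0.07]
t=35.0 trans [ 2.04  0.41 -0.58] turn [-0.03  0.24  0.68]
```

View pics/w29.png

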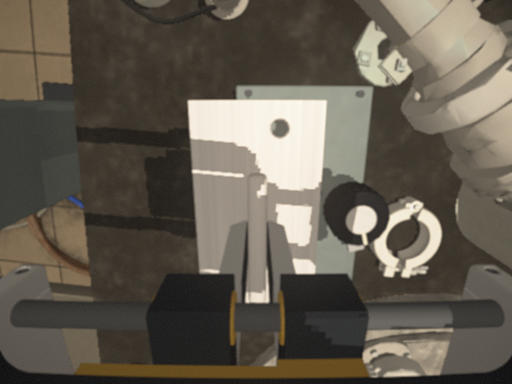

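>>> {"method": "carry_out", "body": {"series": [{"translation": [0.3, 0.4, -0.6], "turn": [0, 0.2, 0.7]}, {"translation": [0.5, 0, 0], "turn": [0, 0, 0]}, {"translation": [0.3, 0, 0], "turn": [0, 0, 0]}, {"translation": [0, 0, 0], "turn": [0, 0, 0]}, {"translation": [0, 0, 0], "turn": [0, 0, 0]}]}}

```text
time: 35.45
tool_pos: [0.6045, 0.0763, 0.0725]
ee_rot: [0.524, 0.477, 0.522, -0.475]
contact_force: [0.5, -0.1, -2.2]
finger_gap: 0.124
```

```bash
python3 -c "
from h import *
ps();p,d,m=grab('wrist','w30.png')
cv2.imwrite('pics/w30c.png',cv2.resize(p[80:180,200:380,::-1],None,fx=4.4,fy=4.4,interpolation=cv2.INTER_CUBIC))
plan([.6035,.0757,.062],5.4)"
```

```text
t 35.45 p [0.6045 0.0763 0.0725] x [ 0.005 -0.    -1.   ] y [0.996 0.093 0.004] z [ 0.093 -0.996  0.001] F [ 0.5 -0.1 -2.2] gap 0.124 j6 [ 0.03  0.26  1.39 -0.    1.49 -0.06]
t=35.5 trans [ 1.05 -0.11  0.05] turn [-0.04  0.04 -0.25]
```

View pics/w30c.png

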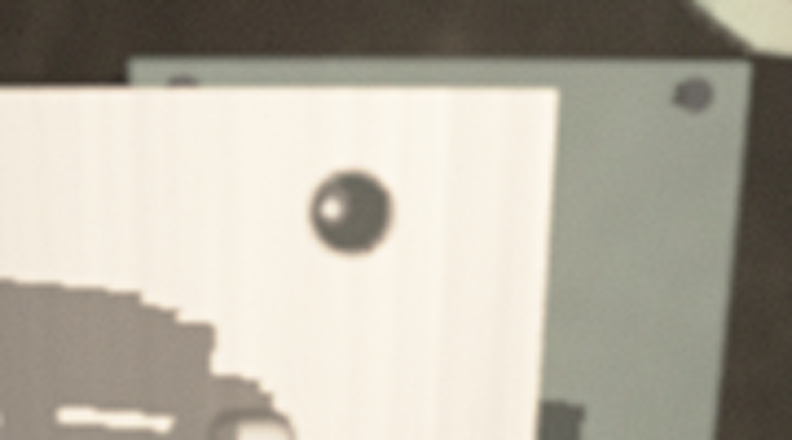

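Run:
```python
from pinhole import *
zt=p[2]+.0166
h=onplane([(279.8,128.2)],m,zt)[0]
for z in (.066,.068):
    t=onplane([(275.2,127.3)],m,z)[0]
    print('pin tip - hole in tool mm',Rm.T@(t-h)*1000,t,h)
```

```text
pin tip - hole in tool mm [23.05384485 -1.597172    0.84925032] [0.6113671  0.14680346 0.066     ] [0.61277632 0.14780294 0.08906008]
pin tip - hole in tool mm [21.053186   -1.72599956  0.72486272] [0.6112184  0.14691568 0.068     ] [0.61277632 0.14780294 0.08906008]
```

>>> {"method": "carry_out", "body": {"series": [{"translation": [0.2, -0.15, 0.05], "turn": [0, 0, -0.2]}, {"translation": [0.3, 0, 0], "turn": [0, 0, 0]}, {"translation": [0.2, 0, 0], "turn": [0, 0, 0]}, {"translation": [0, 0, 0], "turn": [0, 0, 0]}]}}

```text
time: 35.9
tool_pos: [0.6032, 0.0756, 0.0654]
ee_rot: [0.523, 0.476, 0.522, -0.476]
contact_force: [0.0, -0.0, -2.9]
finger_gap: 0.124
```

```bash
python3 -c "
from h import *
ps();p,d,m=grab('wrist','w31.png')
cv2.imwrite('pics/w31c.png',cv2.resize(p[80:180,200:380,::-1],None,fx=4.4,fy=4.4,interpolation=cv2.INTER_CUBIC))
plan([.6035,.0757,.06],5.4)"
```

```text
t 35.9 p [0.6032 0.0756 0.0654] x [ 0.002 -0.001 -1.   ] y [0.996 0.093 0.001] z [ 0.093 -0.996  0.001] F [ 0.  -0.  -2.9] gap 0.124 j6 [ 0.03  0.26  1.4  -0.    1.48 -0.06]
t=36.0 trans [ 0.55  0.02 -0.01] turn [-0.04  0.04 -0.09]
```

View pics/w31c.png

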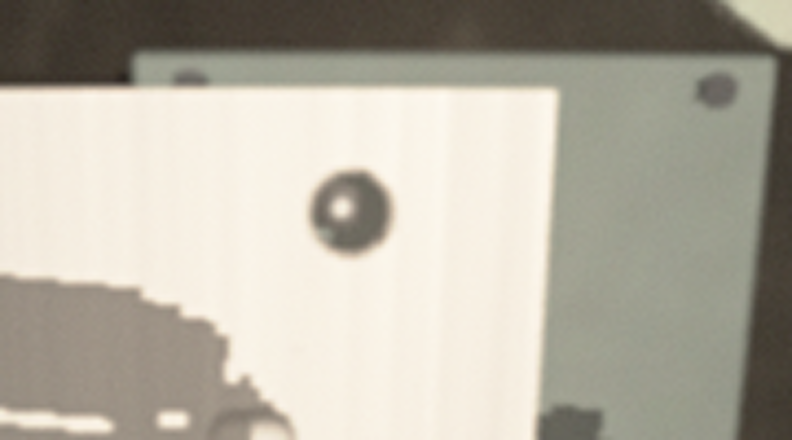

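>>> {"method": "carry_out", "body": {"series": [{"translation": [0.4, 0, 0], "turn": [0, 0, 0]}, {"translation": [0.4, 0, 0], "turn": [0, 0, 0]}, {"translation": [0.2, 0, 0], "turn": [0, 0, 0]}, {"translation": [0, 0, 0], "turn": [0, 0, 0]}]}}

```text
time: 36.35
tool_pos: [0.6033, 0.0756, 0.0545]
ee_rot: [0.523, 0.476, 0.522, -0.476]
contact_force: [1.0, 1.2, -2.2]
finger_gap: 0.124
```

```bash
python3 -c "
from h import *
ps();plan([.6035,.0757,.0434],5.4)"
```

```text
t 36.35 p [0.6033 0.0756 0.0545] x [ 0.002 -0.001 -1.   ] y [0.996 0.093 0.002] z [ 0.093 -0.996  0.001] F [ 1.   1.2 -2.2] gap 0.124 j6 [ 0.03  0.27  1.41 -0.    1.46 -0.06]
t=36.4 trans [ 1.11  0.02 -0.01] turn [-0.04  0.04 -0.09]
```

>>> {"method": "carry_out", "body": {"series": [{"translation": [0.4, 0, 0], "turn": [0, 0, 0]}, {"translation": [0.3, 0, 0], "turn": [0, 0, 0]}, {"translation": [0.2, 0, 0], "turn": [0, 0, 0]}, {"translation": [0.1, 0, 0], "turn": [0, 0, 0]}, {"translation": [0, 0, 0], "turn": [0, 0, 0]}]}}

```text
time: 36.85
tool_pos: [0.6033, 0.0755, 0.0435]
ee_rot: [0.523, 0.476, 0.522, -0.476]
contact_force: [1.2, 0.3, -1.7]
finger_gap: 0.128
```

```bash
python3 -c "
from h import *
ps();plan([.6035,.0757,.0434],5.4);p,d,m=grab('wrist','w32.png')
cv2.imwrite('pics/w32c.png',cv2.resize(p[80:180,200:380,::-1],None,fx=4.4,fy=4.4,interpolation=cv2.INTER_CUBIC))"
```

```text
t 36.85 p [0.6033 0.0755 0.0435] x [ 0.001 -0.001 -1.   ] y [0.996 0.093 0.001] z [ 0.093 -0.996  0.001] F [ 1.2  0.3 -1.7] gap 0.128 j6 [ 0.03  0.28  1.42 -0.    1.44 -0.06]
t=36.9 trans [ 0.01  0.02 -0.01] turn [-0.04  0.04 -0.08]
```

View pics/w32c.png

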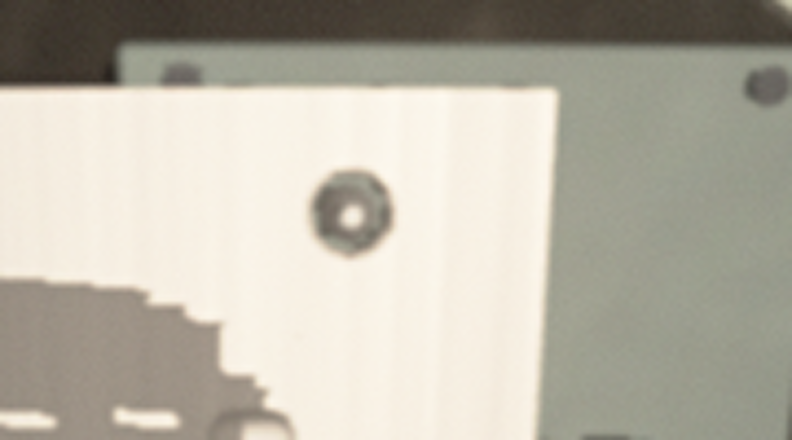

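>>> {"method": "carry_out", "body": {"series": [{"translation": [0.15, 0, 0], "turn": [0, 0, 0]}, {"translation": [0.15, 0, 0], "turn": [0, 0, 0]}, {"translation": [0, 0, 0], "turn": [0, 0, 0]}]}}

```text
time: 37.2
tool_pos: [0.6039, 0.0756, 0.0436]
ee_rot: [0.524, 0.477, 0.522, -0.475]
contact_force: [-0.3, 0.3, -2.2]
finger_gap: 0.122
```

```bash
python3 -c "
from h import *
ps()"
```

```text
t 37.2 p [0.6039 0.0756 0.0436] x [ 0.004 -0.001 -1.   ] y [0.996 0.094 0.004] z [ 0.094 -0.996  0.001] F [-0.3  0.3 -2.2] gap 0.122 j6 [ 0.03  0.27  1.42 -0.    1.44 -0.06]
```

>>> {"method": "carry_out", "body": {"series": [{"translation": [0, 0, 0], "turn": [0, 0, 0]}, {"translation": [0, 0, 0], "turn": [0, 0, 0]}, {"translation": [0, 0, 0], "turn": [0, 0, 0]}, {"translation": [-1, 0, 0], "turn": [0, 0, 0]}, {"translation": [-3, 0, 0], "turn": [0, 0, 0]}, {"translation": [-4, 0, 0], "turn": [0, 0, 0]}, {"translation": [-4, 0, 0], "turn": [0, 0, 0]}, {"translation": [0, 0, 0], "turn": [0, 0, 0]}], "gripper": 4.0}}

```text
time: 38.0
tool_pos: [0.6039, 0.0756, 0.1689]
ee_rot: [0.524, 0.477, 0.521, -0.475]
contact_force: [0.5, -1.6, 0.2]
finger_gap: 0.422
```

```bash
python3 -c "
from h import *
ps();p,d,m=grab('wrist','w33.png');W=cloud(d,m)
k=(W[...,2]>.05)&(W[...,2]<.07)&(p.min(2)>0)
for uv in((215,120),(215,200),(300,115),(250,115)):print(uv,W[uv[1],uv[0]])
"
```

```text
t 38.0 p [0.6039 0.0756 0.1689] x [ 0.005 -0.    -1.   ] y [0.996 0.093 0.005] z [ 0.093 -0.996  0.001] F [ 0.5 -1.6  0.2] gap 0.422 j6 [ 0.03  0.22  1.24 -0.    1.68 -0.06]
(215, 120) [ 0.54335173  0.13898126 -0.00104964]
(215, 200) [ 5.49233695e-01  2.87861708e-02 -6.05415257e-05]
(300, 115) [0.64504441 0.15609663 0.05425347]
(250, 115) [0.58958368 0.15093703 0.0602847 ]
```

View pics/w33.png

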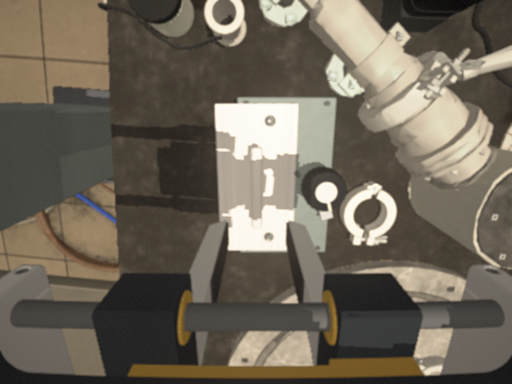

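>>> {"method": "carry_out", "body": {"series": [{"translation": [0, 2.4, 0], "turn": [0, 0, 0]}, {"translation": [0, 2.4, 0], "turn": [0, 0, 0]}, {"translation": [0, 2.3, 0], "turn": [0, 0, 0]}, {"translation": [0, 0, 0], "turn": [-8.4, 0, 0]}, {"translation": [0, 0, 0], "turn": [-8.4, 0, 0]}, {"translation": [0, 0, 0], "turn": [-8.4, 0, 0]}, {"translation": [0, 0, 0], "turn": [-8.4, 0, 0]}, {"translation": [0, 0, 0], "turn": [-8.4, 0, 0]}], "gripper": 6.0}}

```text
time: 38.85
tool_pos: [0.6708, 0.0822, 0.1535]
ee_rot: [0.655, 0.248, 0.667, -0.253]
contact_force: [0.2, -0.2, -0.5]
finger_gap: 0.635
```

>>> {"method": "carry_out", "body": {"series": [{"translation": [0, 0, 0], "turn": [-8.4, 0, 0]}, {"translation": [0, 0, 0], "turn": [-8.4, 0, 0]}, {"translation": [0, 0, 0], "turn": [-8.4, 0, 0]}, {"translation": [0, 0, 0], "turn": [-8.4, 0, 0]}, {"translation": [0, 0, 0], "turn": [-8.4, 0, 0]}, {"translation": [0, 0, 0], "turn": [-8.4, 0, 0]}, {"translation": [0, 0, 0], "turn": [-8.4, 0, 0]}, {"translation": [0, 0, 0], "turn": [-8.4, 0, 0]}]}}

```text
time: 39.65
tool_pos: [0.6645, 0.0819, 0.1385]
ee_rot: [0.673, -0.164, 0.702, 0.169]
contact_force: [0.1, -0.2, -0.0]
finger_gap: 0.636
```

>>> {"method": "carry_out", "body": {"series": [{"translation": [0, 0, 0], "turn": [-8.4, 0, 0]}, {"translation": [0, 0, 0], "turn": [-8, 0, 0]}, {"translation": [0, 0, 0], "turn": [0, 0, 0]}]}}

```text
time: 39.95
tool_pos: [0.6621, 0.0818, 0.1331]
ee_rot: [0.638, -0.26, 0.672, 0.272]
contact_force: [0.4, 0.1, -0.2]
finger_gap: 0.638
```

```bash
python3 -c "
from h import *
ps();p,d,m=grab('wrist','w34.png');plan([.676,.083,.12],130)
"
```

```text
t 39.95 p [0.6621 0.0818 0.1331] x [-0.05  -0.002 -0.999] y [-0.696  0.717  0.033] z [ 0.716  0.697 -0.038] F [ 0.4  0.1 -0.2] gap 0.638 j6 [ 0.04  0.4   1.08 -0.    1.71 -2.3 ]
t=40.0 trans [ 1.21 -0.93  1.14] turn [ 4.03 -2.25 -1.84]
```

View pics/w34.png

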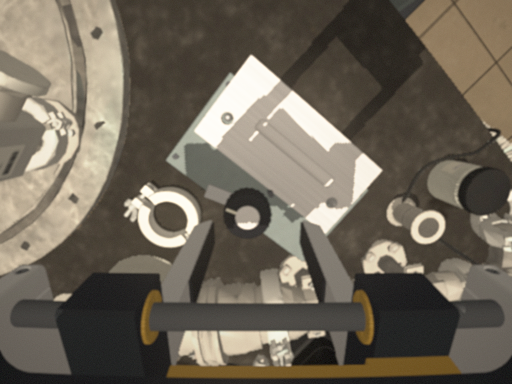

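>>> {"method": "carry_out", "body": {"series": [{"translation": [0, -0.9, 1.1], "turn": [4, -2.2, -1.8]}, {"translation": [0, 0, 0], "turn": [0, 0, 0]}, {"translation": [0, 0, 0], "turn": [0, 0, 0]}]}}

```text
time: 40.3
tool_pos: [0.675, 0.0829, 0.1297]
ee_rot: [0.664, -0.239, 0.667, 0.24]
contact_force: [0.4, -0.1, -0.2]
finger_gap: 0.64
```

```bash
python3 -c "
from h import *
ps();plan([.676,.083,.05],130)
"
```

```text
t 40.3 p [0.675  0.0829 0.1297] x [-0.005 -0.    -1.   ] y [-0.637  0.771  0.003] z [ 0.771  0.637 -0.004] F [ 0.4 -0.1 -0.2] gap 0.64 j6 [ 0.04  0.4   1.09  0.    1.66 -2.22]
t=40.3 trans [ 7.97 -0.08  0.11] turn [-0.43 -0.22 -0.17]
```

>>> {"method": "carry_out", "body": {"series": [{"translation": [1.5, -0.1, 0.1], "turn": [0, -0.2, -0.2]}, {"translation": [1.5, 0, 0], "turn": [0, 0, 0]}, {"translation": [1.5, 0, 0], "turn": [0, 0, 0]}, {"translation": [1.0, 0, 0], "turn": [0, 0, 0]}, {"translation": [0, 0, 0], "turn": [0, 0, 0]}]}}

```text
time: 40.8
tool_pos: [0.6752, 0.0826, 0.0708]
ee_rot: [0.664, -0.239, 0.667, 0.239]
contact_force: [-0.3, 0.3, 0.7]
finger_gap: 0.64
```

```bash
python3 -c "
from h import *
ps();plan([.676,.083,.049],130)
p,d,m=grab('wrist','w35.png')"
```

```text
t 40.8 p [0.6752 0.0826 0.0708] x [-0.004 -0.001 -1.   ] y [-0.637  0.771  0.002] z [ 0.771  0.637 -0.003] F [-0.3  0.3  0.7] gap 0.64 j6 [ 0.04  0.42  1.18 -0.    1.55 -2.22]
t=40.8 trans [ 2.18 -0.02  0.09] turn [-0.45 -0.19 -0.09]
```

View pics/w35.png

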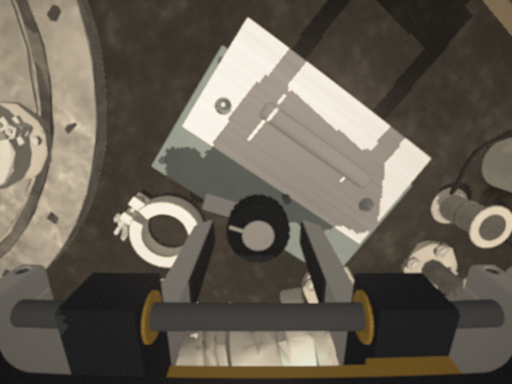

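>>> {"method": "carry_out", "body": {"series": [{"translation": [0.7, 0, 0.1], "turn": [0, -0.2, 0]}, {"translation": [0.7, 0, 0], "turn": [0, 0, 0]}, {"translation": [0.6, 0, 0], "turn": [0, 0, 0]}, {"translation": [0, 0, 0], "turn": [0, 0, 0]}]}}

```text
time: 41.25
tool_pos: [0.6775, 0.0833, 0.0517]
ee_rot: [0.667, -0.239, 0.664, 0.239]
contact_force: [-1.1, -0.5, -0.5]
finger_gap: 0.638
```

```bash
python3 -c "
from h import *
ps();plan([.676,.083,.049],130)"
```

```text
t 41.25 p [0.6775 0.0833 0.0517] x [ 0.003  0.002 -1.   ] y [-0.637  0.771 -0.001] z [0.771 0.637 0.004] F [-1.1 -0.5 -0.5] gap 0.638 j6 [ 0.04  0.43  1.21  0.    1.5  -2.22]
t=41.2 trans [ 0.27  0.07 -0.14] turn [-0.45  0.21  0.05]
```

>>> {"method": "carry_out", "body": {"series": [{"translation": [0.1, 0, -0.1], "turn": [0, 0.2, 0]}, {"translation": [0, 0, 0], "turn": [0, 0, 0]}, {"translation": [0, 0, 0], "turn": [0, 0, 0]}, {"translation": [0, 0, 0], "turn": [0, 0, 0]}], "gripper": 3.5}}

```text
time: 41.65
tool_pos: [0.6758, 0.084, 0.0509]
ee_rot: [0.665, -0.239, 0.666, 0.24]
contact_force: [0.9, 0.0, -1.4]
finger_gap: 0.462
```

```bash
python3 -c "
from h import *
ps();print(st()[0]['moment']);plan([.676,.083,.049],130)"
```

```text
t 41.65 p [0.6758 0.084  0.0509] x [-0.001  0.001 -1.   ] y [-0.637  0.771  0.002] z [ 0.771  0.637 -0.   ] F [ 0.9  0.  -1.4] gap 0.462 j6 [ 0.04  0.43  1.21  0.    1.51 -2.22]
[-0.04243582  0.02909233 -0.01203741]
t=41.6 trans [ 0.19 -0.09 -0.05] turn [-0.41 -0.02 -0.1 ]
```

Gripped (43.4 mm). Turn clockwise (positive about tool x).

>>> {"method": "carry_out", "body": {"series": [{"translation": [0, 0, 0], "turn": [7, 0, 0]}, {"translation": [0, 0, 0], "turn": [7, 0, 0]}, {"translation": [0, 0, 0], "turn": [7, 0, 0]}, {"translation": [0, 0, 0], "turn": [7, 0, 0]}, {"translation": [0, 0, 0], "turn": [7, 0, 0]}, {"translation": [0, 0, 0], "turn": [7, 0, 0]}, {"translation": [0, 0, 0], "turn": [0, 0, 0]}]}}

```text
time: 42.35
tool_pos: [0.6761, 0.0834, 0.0509]
ee_rot: [0.706, 0.025, 0.707, -0.025]
contact_force: [-1.2, 1.0, -0.1]
finger_gap: 0.463
```

```bash
python3 -c "
from h import *
ps();print(st()[0]['moment']);plan([.676,.083,.049],90);p,d,m=grab('wrist','w36.png')"
```

```text
t 42.35 p [0.6761 0.0834 0.0509] x [-0.001  0.    -1.   ] y [0.071 0.998 0.   ] z [ 0.998 -0.071 -0.001] F [-1.2  1.  -0.1] gap 0.463 j6 [ 0.04  0.43  1.21  0.    1.51 -1.46]
[ 0.39349723  0.21234995 -0.09509714]
t=42.4 trans [ 0.19 -0.04 -0.  ] turn [-4.05 -0.03 -0.02]
```

View pics/w36.png

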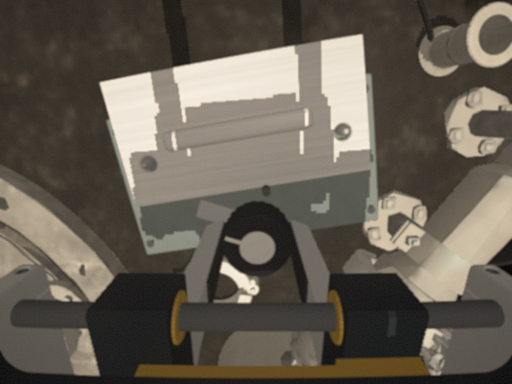

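>>> {"method": "carry_out", "body": {"series": [{"translation": [0, 0, 0], "turn": [8, 0, 0]}, {"translation": [0, 0, 0], "turn": [8, 0, 0]}, {"translation": [0, 0, 0], "turn": [8, 0, 0]}, {"translation": [0, 0, 0], "turn": [8, 0, 0]}, {"translation": [0, 0, 0], "turn": [8, 0, 0]}, {"translation": [0, 0, 0], "turn": [8, 0, 0]}, {"translation": [0, 0, 0], "turn": [8, 0, 0]}]}}

```text
time: 43.1
tool_pos: [0.6757, 0.0827, 0.0509]
ee_rot: [0.609, 0.359, 0.609, -0.359]
contact_force: [-2.4, 0.7, 0.0]
finger_gap: 0.459
```

```bash
python3 -c "
from h import *
ps();print(st()[0]['moment']);plan([.676,.083,.049],25);p,d,m=grab('wrist','w37.png')"
```

```text
t 43.1 p [0.6757 0.0827 0.0509] x [-0.001 -0.001 -1.   ] y [ 0.875  0.485 -0.001] z [ 0.485 -0.875  0.   ] F [-2.4  0.7  0. ] gap 0.459 j6 [ 0.04  0.43  1.21 -0.    1.51 -0.47]
[0.2226135  0.06363827 0.02245038]
t=43.1 trans [ 0.19  0.04 -0.01] turn [4.   0.01 0.07]
```

View pics/w37.png

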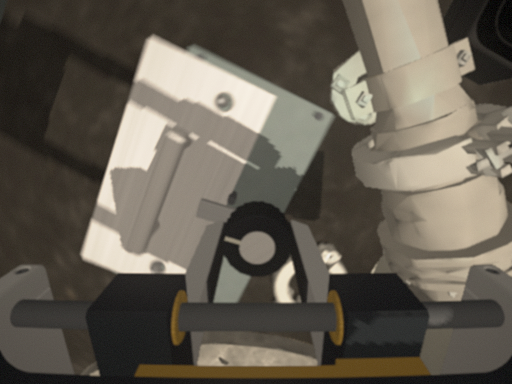

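>>> {"method": "carry_out", "body": {"series": [{"translation": [0, 0, 0], "turn": [8, 0, 0]}, {"translation": [0, 0, 0], "turn": [8, 0, 0]}, {"translation": [0, 0, 0], "turn": [8, 0, 0]}, {"translation": [0, 0, 0], "turn": [8, 0, 0]}, {"translation": [0, 0, 0], "turn": [0, 0, 0]}]}}

```text
time: 43.65
tool_pos: [0.6753, 0.0825, 0.0509]
ee_rot: [-0.487, -0.512, -0.487, 0.514]
contact_force: [-1.2, 1.4, -0.7]
finger_gap: 0.467
```

```bash
python3 -c "
from h import *
ps();print(st()[0]['moment']);plan([.676,.083,.049],0);p,d,m=grab('wrist','w38.png')"
```

```text
t 43.65 p [0.6753 0.0825 0.0509] x [-0.001 -0.002 -1.   ] y [ 0.999 -0.053 -0.001] z [-0.053 -0.999  0.002] F [-1.2  1.4 -0.7] gap 0.467 j6 [ 0.04  0.43  1.21 -0.    1.51  0.09]
[ 0.06035607  0.03737344 -0.06381966]
t=43.6 trans [ 0.19  0.07 -0.05] turn [-3.01  0.11  0.07]
```

View pics/w38.png

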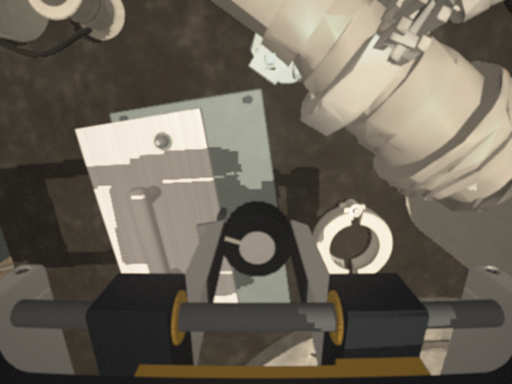

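>>> {"method": "carry_out", "body": {"series": [{"translation": [0, 0, 0], "turn": [8, 0, 0]}, {"translation": [0, 0, 0], "turn": [8, 0, 0]}, {"translation": [0, 0, 0], "turn": [8, 0, 0]}, {"translation": [0, 0, 0], "turn": [8, 0, 0]}, {"translation": [0, 0, 0], "turn": [8, 0, 0]}, {"translation": [0, 0, 0], "turn": [8, 0, 0]}, {"translation": [0, 0, 0], "turn": [0, 0, 0]}]}}

```text
time: 44.4
tool_pos: [0.6746, 0.0827, 0.0509]
ee_rot: [-0.24, -0.664, -0.239, 0.667]
contact_force: [-1.4, 0.5, -0.6]
finger_gap: 0.463
```

```bash
python3 -c "
from h import *
ps();print(st()[0]['moment']);plan([.676,.083,.049],-45);p,d,m=grab('wrist','w39.png')"
```

```text
t 44.4 p [0.6746 0.0827 0.0509] x [-0.002 -0.003 -1.   ] y [ 0.637 -0.771  0.001] z [-0.771 -0.637  0.004] F [-1.4  0.5 -0.6] gap 0.463 j6 [ 0.04  0.43  1.21 -0.    1.51  0.92]
[-0.00247273  0.23017065 -0.02482837]
t=44.4 trans [ 0.19  0.07 -0.12] turn [-5.42  0.22 -0.04]
```

View pics/w39.png

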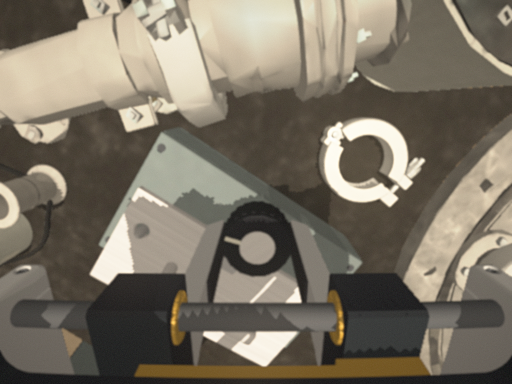

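>>> {"method": "carry_out", "body": {"series": [{"translation": [0, 0, 0], "turn": [0, 0, 0]}, {"translation": [0, 0, 0], "turn": [0, 0, 0]}, {"translation": [0, 0, 0], "turn": [0, 0, 0]}, {"translation": [-2, 0, 0], "turn": [0, 0, 0]}, {"translation": [-4, 0, 0], "turn": [0, 0, 0]}, {"translation": [-4, 0, 0], "turn": [0, 0, 0]}, {"translation": [-4, 0, 0], "turn": [0, 0, 0]}, {"translation": [-2, 0, 0], "turn": [0, 0, 0]}], "gripper": 6.0}}

```text
time: 45.25
tool_pos: [0.6742, 0.081, 0.2113]
ee_rot: [-0.246, -0.66, -0.244, 0.667]
contact_force: [-0.4, -0.3, 0.9]
finger_gap: 0.636
```

```bash
python3 -c "
from h import *
ps();p,d,m=grab('wrist','w40.png')"
```

```text
t 45.25 p [0.6742 0.081  0.2113] x [-0.009 -0.007 -1.   ] y [ 0.65  -0.76  -0.001] z [-0.76  -0.65   0.011] F [-0.4 -0.3  0.9] gap 0.636 j6 [ 0.04  0.39  0.94 -0.01  1.82  0.9 ]
```

View pics/w40.png

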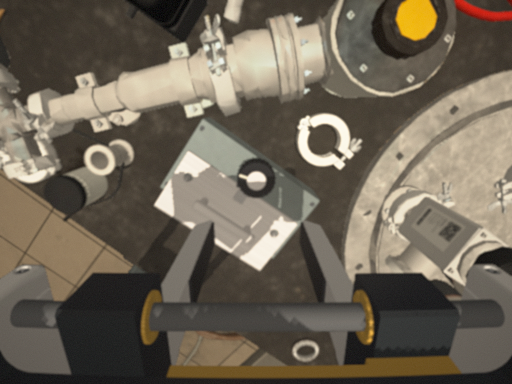

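>>> {"method": "carry_out", "body": {"series": [{"translation": [-1, -2.8, 3.2], "turn": [0, 0, 0]}, {"translation": [-1, -2.8, 3.2], "turn": [0, 0, 0]}, {"translation": [0, -2.8, 3.2], "turn": [0, 0, 0]}, {"translation": [0, -2.8, 3.2], "turn": [0, 0, 0]}, {"translation": [0, -2.8, 3.2], "turn": [0, 0, 0]}, {"translation": [0, -2.8, 3.2], "turn": [0, 0, 0]}, {"translation": [0, 0, 0], "turn": [0, 0, 0]}]}}

```text
time: 46.0
tool_pos: [0.4125, 0.082, 0.2262]
ee_rot: [-0.248, -0.658, -0.245, 0.667]
contact_force: [0.1, -0.0, -0.1]
finger_gap: 0.64
```

```bash
python3 -c "
from h import *
ps();p,d,m=grab('top','t41.png');np.savez('t41.npz',p=p,d=d,**{k:np.array(v) for k,v in m.items()})
c=p[150:260,160:300,::-1];c=np.clip((c/255.)**.6*255,0,255).astype(np.uint8)
cv2.imwrite('pics/t41c.png',cv2.resize(c,None,fx=5.5,fy=5.4,interpolation=cv2.INTER_CUBIC))
W=cloud(d,m);Z=W[...,2]
x0=[.6034,.0764];ex=np.array([.9955,.0944]);ey=np.array([-.0944,.9955])
for a,b in((-35,-60),(-35,60),(30,-75),(30,75),(0,20),(-30,0)):
  q=np.r_[np.array(x0)+(a*ex+b*ey)/1000,.06];u,v=proj(q,m)[0].round().astype(int);print(a,b,np.round(W[v,u],4),p[v,u])"
```

```text
t 46.0 p [0.4125 0.082  0.2262] x [-0.011 -0.008 -1.   ] y [ 0.654 -0.756 -0.001] z [-0.756 -0.654  0.014] F [ 0.1 -0.  -0.1] gap 0.64 j6 [ 0.07 -0.2   1.55 -0.01  1.8   0.92]
-35 -60 [0.5744 0.0134 0.0603] [248 242 236]
-35 60 [0.5637 0.1332 0.0593] [247 241 235]
30 -75 [0.6399 0.0033 0.0613] [250 246 241]
30 75 [0.6263 0.154  0.0581] [249 244 239]
0 20 [0.5979 0.093  0.087 ] [118 108 101]
-30 0 [0.5728 0.0744 0.0639] [249 244 239]
```

View pics/t41.png

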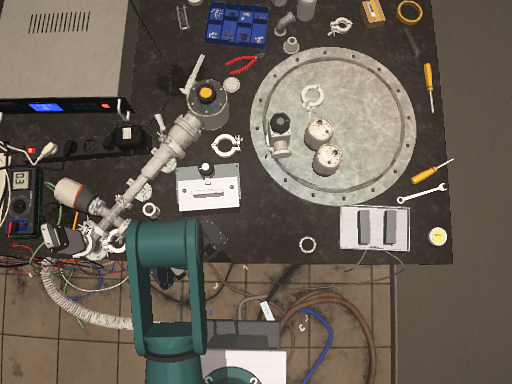

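View pics/t41c.png

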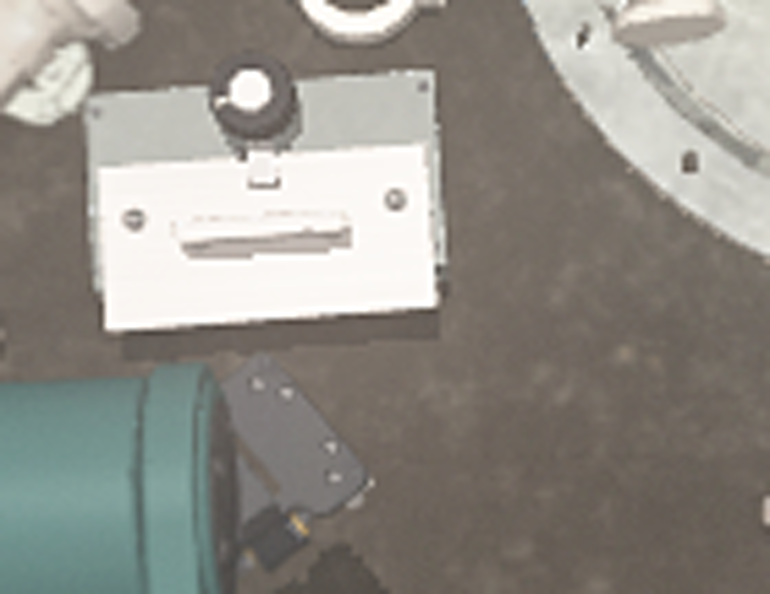

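```bash
python3 -c "
from h import *
z=np.load('t41.npz');m={k:z[k] for k in('K','dist','camera_from_world')};W=cloud(z['d'],m)
for uv in((364,226),(390,227)):print(uv,W[uv[1],uv[0]]-[.514,-.426,0])
finish_job()"
```

```text
(364, 226) [0.00408354 0.03797143 0.0333415 ]
(390, 227) [ 0.00110214 -0.03977052  0.03879587]
the job is handed in; nothing more can be done
```

The job is handed in at 46 s of the 210 s allowed. No verdict came back, so what follows rests on my own checks.

**What I did**
- **Packs:** Two packs were present, in the middle and right bays; the left bay was empty. Both were pulled out and laid in the tray.
- **Dog:** It stood at about 1.3 rad over the cover's place, so I turned it back to about 0.3 rad first.
- **Cover:** I set it down on the two pins. The deck-side height reads about 60 mm, as it should, and both pins show in their holes.
- **Cap:** I turned it 180° clockwise in one grasp, then released it and backed the arm clear.

**Last checks (wrist and top pictures)**
- **Packs:** About 38 and 40 mm from the tray's centre in y and under 5 mm in x. Their tops read 33 and 39 mm high.
- **Dog:** Pointing straight to the box's front, over the cover's edge.
- **Clutch:** The cap mark shows about 1.25 rad of slip, roughly six clicks. This is worked out from the turn and the mark, since there is no joint reading.
- **Bystanders:** None looked moved in the last top picture.

**What went wrong or disagreed**
- The real fingertips sit about 28 mm above the reported TCP. My first tries at the second pack, the cap and the cover handle therefore closed without a grip. I allowed for this from the cover grasp on, and nothing was displaced.
- Contact with the deck and with the second pack's tray floor was not clear in the force reading. There I relied on height and pictures.

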